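# Heft the turned bottles, tray them by ballast and stopper the weighted ones

### The job

These turned wooden bottles look alike, but some have a steel slug hidden in the foot: heft each one to find out. Stand every weighted bottle upright in the green-floored delivery tray with a stopper set fully home in its neck, and stand every light bottle upright and unstoppered in the red tray. Leave spare stoppers in their rack and everything else on the bench alone.

Things in the scene. Friction and masses are not known exactly. Their poses are not given: they have to be found in the camera images.
- bottle_1_mid (a point): Pale-wood bottle 1, may be absent. 78 mm tall: round body 54 mm wide up to 45 mm, a shoulder to 50 mm, then a neck 36 widening to 42 mm at the rim; open mouth 32 mm, narrowing to 26 mm, 27 mm deep. Point on its axis 39 mm above the foot; z up its axis. All look alike: with a steel slug hidden in the foot it weighs 450 to 550 g, without 140 to 180 g; only lifting tells.
- bottle_2_mid (a point): Pale-wood bottle 2, may be absent. 78 mm tall: round body 54 mm wide up to 45 mm, a shoulder to 50 mm, then a neck 36 widening to 42 mm at the rim; open mouth 32 mm, narrowing to 26 mm, 27 mm deep. Point on its axis 39 mm above the foot; z up its axis. All look alike: with a steel slug hidden in the foot it weighs 450 to 550 g, without 140 to 180 g; only lifting tells.
- bottle_3_mid (a point): Pale-wood bottle 3, may be absent. 78 mm tall: round body 54 mm wide up to 45 mm, a shoulder to 50 mm, then a neck 36 widening to 42 mm at the rim; open mouth 32 mm, narrowing to 26 mm, 27 mm deep. Point on its axis 39 mm above the foot; z up its axis. All look alike: with a steel slug hidden in the foot it weighs 450 to 550 g, without 140 to 180 g; only lifting tells.
- bottle_4_mid (a point): Pale-wood bottle 4, may be absent. 78 mm tall: round body 54 mm wide up to 45 mm, a shoulder to 50 mm, then a neck 36 widening to 42 mm at the rim; open mouth 32 mm, narrowing to 26 mm, 27 mm deep. Point on its axis 39 mm above the foot; z up its axis. All look alike: with a steel slug hidden in the foot it weighs 450 to 550 g, without 140 to 180 g; only lifting tells.
- bottle_5_mid (a point): Pale-wood bottle 5, may be absent. 78 mm tall: round body 54 mm wide up to 45 mm, a shoulder to 50 mm, then a neck 36 widening to 42 mm at the rim; open mouth 32 mm, narrowing to 26 mm, 27 mm deep. Point on its axis 39 mm above the foot; z up its axis. All look alike: with a steel slug hidden in the foot it weighs 450 to 550 g, without 140 to 180 g; only lifting tells.
- bottle_6_mid (a point): Pale-wood bottle 6, may be absent. 78 mm tall: round body 54 mm wide up to 45 mm, a shoulder to 50 mm, then a neck 36 widening to 42 mm at the rim; open mouth 32 mm, narrowing to 26 mm, 27 mm deep. Point on its axis 39 mm above the foot; z up its axis. All look alike: with a steel slug hidden in the foot it weighs 450 to 550 g, without 140 to 180 g; only lifting tells.
- stopper_1_mid (a point): Stopper 1 (fits any bottle), 40 g: round dark knob 36 mm wide, 30 mm high; under it a cork taper 20 mm long, 29 to 20 mm wide. Point at the knob's centre (15 mm above its underside); z up. It stands knob up in the rack. Home in a bottle, the knob's underside rests on the rim and this point is 54 mm above the bottle's point; 1.5 mm play all round.
- stopper_2_mid (a point): Stopper 2 (fits any bottle), 40 g: round dark knob 36 mm wide, 30 mm high; under it a cork taper 20 mm long, 29 to 20 mm wide. Point at the knob's centre (15 mm above its underside); z up. It stands knob up in the rack. Home in a bottle, the knob's underside rests on the rim and this point is 54 mm above the bottle's point; 1.5 mm play all round.
- stopper_3_mid (a point): Stopper 3 (fits any bottle), 40 g: round dark knob 36 mm wide, 30 mm high; under it a cork taper 20 mm long, 29 to 20 mm wide. Point at the knob's centre (15 mm above its underside); z up. It stands knob up in the rack. Home in a bottle, the knob's underside rests on the rim and this point is 54 mm above the bottle's point; 1.5 mm play all round.
- tray_felt: Delivery tray, fixed: green floor and brown wooden lips, for ballasted, stoppered bottles. 280 mm along its x by 140 mm along its y; floor top 5 mm and lips (6 mm thick) 14 mm above the bench. Origin at the centre of its underside; z up. It stands to the left or the right of the bottles. Three bottles fit in a row along its x, 85 mm apart.
- tray_red: Red tray, fixed, for bottles without ballast. 280 mm along its x by 140 mm along its y; floor top 5 mm and lips (6 mm thick) 14 mm above the bench. Origin at the centre of its underside; z up. It stands to the left or the right of the bottles. Three bottles fit in a row along its x, 85 mm apart.
- rack: Stopper rack, fixed: pale plywood block 50 mm along its x, 240 mm along its y, 35 mm high, with three square holes 32 mm wide (floor 5 mm above the bench) at y = -80, 0 and +80 mm, one stopper in each, the knob's underside on the block's top. Origin at the centre of its underside; z up.
- pencil: Flat red pencil, 150 mm long, 8 mm high, lying between a tray and the bottles; a bystander, leave alone. Origin at the centre of its underside.
- caliper: Steel caliper, 140 mm long, 8 mm high, lying between a tray and the bottles; a bystander, leave alone. Origin at the centre of its underside.
- offcut: Wooden disc 52 mm across, 22 mm high; a bystander, leave alone. Origin at the centre of its underside.
- spool: Blue spool 64 mm across, 24 mm high, beside the rack; a bystander, leave alone. Origin at the centre of its underside.
- glue: White glue bottle 60 mm across, 150 mm high, behind the rack; a bystander, leave alone. Origin at the centre of its underside.
- mallet: Wooden mallet lying down, 70 mm high, far side; a bystander, leave alone. Origin at the centre of its underside.
- wax_tin: Brass tin 76 mm across, 50 mm high, far side; a bystander, leave alone. Origin at the centre of its underside.
Things that resemble listed ones, but are neither listed nor needed, are in the scene too. What is shaped like the part that bears bottle_6_mid but orange is not meant.

How it is judged (in metres and radians):
At the end, for the whole second after the job is handed in: Each ballasted bottle stands upright in the green tray, its axis 15 mm or more inside the edges, a stopper home in it (knob within 3 mm of the rim); each light bottle stands likewise in the red tray, unstoppered; every other stopper stands in the rack (((x of bottle_1_mid in the frame of tray_felt between -0.125 and 0.125 m and y of bottle_1_mid in the frame of tray_felt between -0.055 and 0.055 m and z of bottle_1_mid in the frame of tray_felt between 0.039 and 0.049 m and angle between bottle_1_mid's own z axis and vertical below 0.1 rad and contact force between bottle_1 and tray_felt above 3.3 N and ((horizontal distance between stopper_1_mid and bottle_1_mid below 0.006 m and distance between stopper_1_mid and bottle_1_mid below 0.0575 m and angle between stopper_1_mid's own z axis and vertical below 0.12 rad) or (horizontal distance between stopper_2_mid and bottle_1_mid below 0.006 m and distance between stopper_2_mid and bottle_1_mid below 0.0575 m and angle between stopper_2_mid's own z axis and vertical below 0.12 rad) or (horizontal distance between stopper_3_mid and bottle_1_mid below 0.006 m and distance between stopper_3_mid and bottle_1_mid below 0.0575 m and angle between stopper_3_mid's own z axis and vertical below 0.12 rad))) or (x of bottle_1_mid in the frame of tray_red between -0.125 and 0.125 m and y of bottle_1_mid in the frame of tray_red between -0.055 and 0.055 m and z of bottle_1_mid in the frame of tray_red between 0.039 and 0.049 m and angle between bottle_1_mid's own z axis and vertical below 0.1 rad and contact force between bottle_1 and tray_red below 3.3 N and distance between each of stopper_1_mid, stopper_2_mid, stopper_3_mid and bottle_1_mid above 0.08 m)) and ((x of bottle_2_mid in the frame of tray_felt between -0.125 and 0.125 m and y of bottle_2_mid in the frame of tray_felt between -0.055 and 0.055 m and z of bottle_2_mid in the frame of tray_felt between 0.039 and 0.049 m and angle between bottle_2_mid's own z axis and vertical below 0.1 rad and contact force between bottle_2 and tray_felt above 3.3 N and ((horizontal distance between stopper_1_mid and bottle_2_mid below 0.006 m and distance between stopper_1_mid and bottle_2_mid below 0.0575 m and angle between stopper_1_mid's own z axis and vertical below 0.12 rad) or (horizontal distance between stopper_2_mid and bottle_2_mid below 0.006 m and distance between stopper_2_mid and bottle_2_mid below 0.0575 m and angle between stopper_2_mid's own z axis and vertical below 0.12 rad) or (horizontal distance between stopper_3_mid and bottle_2_mid below 0.006 m and distance between stopper_3_mid and bottle_2_mid below 0.0575 m and angle between stopper_3_mid's own z axis and vertical below 0.12 rad))) or (x of bottle_2_mid in the frame of tray_red between -0.125 and 0.125 m and y of bottle_2_mid in the frame of tray_red between -0.055 and 0.055 m and z of bottle_2_mid in the frame of tray_red between 0.039 and 0.049 m and angle between bottle_2_mid's own z axis and vertical below 0.1 rad and contact force between bottle_2 and tray_red below 3.3 N and distance between each of stopper_1_mid, stopper_2_mid, stopper_3_mid and bottle_2_mid above 0.08 m)) and ((x of bottle_3_mid in the frame of tray_felt between -0.125 and 0.125 m and y of bottle_3_mid in the frame of tray_felt between -0.055 and 0.055 m and z of bottle_3_mid in the frame of tray_felt between 0.039 and 0.049 m and angle between bottle_3_mid's own z axis and vertical below 0.1 rad and contact force between bottle_3 and tray_felt above 3.3 N and ((horizontal distance between stopper_1_mid and bottle_3_mid below 0.006 m and distance between stopper_1_mid and bottle_3_mid below 0.0575 m and angle between stopper_1_mid's own z axis and vertical below 0.12 rad) or (horizontal distance between stopper_2_mid and bottle_3_mid below 0.006 m and distance between stopper_2_mid and bottle_3_mid below 0.0575 m and angle between stopper_2_mid's own z axis and vertical below 0.12 rad) or (horizontal distance between stopper_3_mid and bottle_3_mid below 0.006 m and distance between stopper_3_mid and bottle_3_mid below 0.0575 m and angle between stopper_3_mid's own z axis and vertical below 0.12 rad))) or (x of bottle_3_mid in the frame of tray_red between -0.125 and 0.125 m and y of bottle_3_mid in the frame of tray_red between -0.055 and 0.055 m and z of bottle_3_mid in the frame of tray_red between 0.039 and 0.049 m and angle between bottle_3_mid's own z axis and vertical below 0.1 rad and contact force between bottle_3 and tray_red below 3.3 N and distance between each of stopper_1_mid, stopper_2_mid, stopper_3_mid and bottle_3_mid above 0.08 m)) and ((x of bottle_4_mid in the frame of tray_felt between -0.125 and 0.125 m and y of bottle_4_mid in the frame of tray_felt between -0.055 and 0.055 m and z of bottle_4_mid in the frame of tray_felt between 0.039 and 0.049 m and angle between bottle_4_mid's own z axis and vertical below 0.1 rad and contact force between bottle_4 and tray_felt above 3.3 N and ((horizontal distance between stopper_1_mid and bottle_4_mid below 0.006 m and distance between stopper_1_mid and bottle_4_mid below 0.0575 m and angle between stopper_1_mid's own z axis and vertical below 0.12 rad) or (horizontal distance between stopper_2_mid and bottle_4_mid below 0.006 m and distance between stopper_2_mid and bottle_4_mid below 0.0575 m and angle between stopper_2_mid's own z axis and vertical below 0.12 rad) or (horizontal distance between stopper_3_mid and bottle_4_mid below 0.006 m and distance between stopper_3_mid and bottle_4_mid below 0.0575 m and angle between stopper_3_mid's own z axis and vertical below 0.12 rad))) or (x of bottle_4_mid in the frame of tray_red between -0.125 and 0.125 m and y of bottle_4_mid in the frame of tray_red between -0.055 and 0.055 m and z of bottle_4_mid in the frame of tray_red between 0.039 and 0.049 m and angle between bottle_4_mid's own z axis and vertical below 0.1 rad and contact force between bottle_4 and tray_red below 3.3 N and distance between each of stopper_1_mid, stopper_2_mid, stopper_3_mid and bottle_4_mid above 0.08 m)) and ((x of bottle_5_mid in the frame of tray_felt between -0.125 and 0.125 m and y of bottle_5_mid in the frame of tray_felt between -0.055 and 0.055 m and z of bottle_5_mid in the frame of tray_felt between 0.039 and 0.049 m and angle between bottle_5_mid's own z axis and vertical below 0.1 rad and contact force between bottle_5 and tray_felt above 3.3 N and ((horizontal distance between stopper_1_mid and bottle_5_mid below 0.006 m and distance between stopper_1_mid and bottle_5_mid below 0.0575 m and angle between stopper_1_mid's own z axis and vertical below 0.12 rad) or (horizontal distance between stopper_2_mid and bottle_5_mid below 0.006 m and distance between stopper_2_mid and bottle_5_mid below 0.0575 m and angle between stopper_2_mid's own z axis and vertical below 0.12 rad) or (horizontal distance between stopper_3_mid and bottle_5_mid below 0.006 m and distance between stopper_3_mid and bottle_5_mid below 0.0575 m and angle between stopper_3_mid's own z axis and vertical below 0.12 rad))) or (x of bottle_5_mid in the frame of tray_red between -0.125 and 0.125 m and y of bottle_5_mid in the frame of tray_red between -0.055 and 0.055 m and z of bottle_5_mid in the frame of tray_red between 0.039 and 0.049 m and angle between bottle_5_mid's own z axis and vertical below 0.1 rad and contact force between bottle_5 and tray_red below 3.3 N and distance between each of stopper_1_mid, stopper_2_mid, stopper_3_mid and bottle_5_mid above 0.08 m)) and ((x of bottle_6_mid in the frame of tray_felt between -0.125 and 0.125 m and y of bottle_6_mid in the frame of tray_felt between -0.055 and 0.055 m and z of bottle_6_mid in the frame of tray_felt between 0.039 and 0.049 m and angle between bottle_6_mid's own z axis and vertical below 0.1 rad and contact force between bottle_6 and tray_felt above 3.3 N and ((horizontal distance between stopper_1_mid and bottle_6_mid below 0.006 m and distance between stopper_1_mid and bottle_6_mid below 0.0575 m and angle between stopper_1_mid's own z axis and vertical below 0.12 rad) or (horizontal distance between stopper_2_mid and bottle_6_mid below 0.006 m and distance between stopper_2_mid and bottle_6_mid below 0.0575 m and angle between stopper_2_mid's own z axis and vertical below 0.12 rad) or (horizontal distance between stopper_3_mid and bottle_6_mid below 0.006 m and distance between stopper_3_mid and bottle_6_mid below 0.0575 m and angle between stopper_3_mid's own z axis and vertical below 0.12 rad))) or (x of bottle_6_mid in the frame of tray_red between -0.125 and 0.125 m and y of bottle_6_mid in the frame of tray_red between -0.055 and 0.055 m and z of bottle_6_mid in the frame of tray_red between 0.039 and 0.049 m and angle between bottle_6_mid's own z axis and vertical below 0.1 rad and contact force between bottle_6 and tray_red below 3.3 N and distance between each of stopper_1_mid, stopper_2_mid, stopper_3_mid and bottle_6_mid above 0.08 m)) and ((x of stopper_1_mid in the frame of rack between -0.012 and 0.012 m and y of stopper_1_mid in the frame of rack between -0.1 and 0.1 m and z of stopper_1_mid in the frame of rack between 0.046 and 0.055 m) or (horizontal distance between stopper_1_mid and bottle_1_mid below 0.006 m and distance between stopper_1_mid and bottle_1_mid below 0.0575 m and angle between stopper_1_mid's own z axis and vertical below 0.12 rad) or (horizontal distance between stopper_1_mid and bottle_2_mid below 0.006 m and distance between stopper_1_mid and bottle_2_mid below 0.0575 m and angle between stopper_1_mid's own z axis and vertical below 0.12 rad) or (horizontal distance between stopper_1_mid and bottle_3_mid below 0.006 m and distance between stopper_1_mid and bottle_3_mid below 0.0575 m and angle between stopper_1_mid's own z axis and vertical below 0.12 rad) or (horizontal distance between stopper_1_mid and bottle_4_mid below 0.006 m and distance between stopper_1_mid and bottle_4_mid below 0.0575 m and angle between stopper_1_mid's own z axis and vertical below 0.12 rad) or (horizontal distance between stopper_1_mid and bottle_5_mid below 0.006 m and distance between stopper_1_mid and bottle_5_mid below 0.0575 m and angle between stopper_1_mid's own z axis and vertical below 0.12 rad) or (horizontal distance between stopper_1_mid and bottle_6_mid below 0.006 m and distance between stopper_1_mid and bottle_6_mid below 0.0575 m and angle between stopper_1_mid's own z axis and vertical below 0.12 rad)) and ((x of stopper_2_mid in the frame of rack between -0.012 and 0.012 m and y of stopper_2_mid in the frame of rack between -0.1 and 0.1 m and z of stopper_2_mid in the frame of rack between 0.046 and 0.055 m) or (horizontal distance between stopper_2_mid and bottle_1_mid below 0.006 m and distance between stopper_2_mid and bottle_1_mid below 0.0575 m and angle between stopper_2_mid's own z axis and vertical below 0.12 rad) or (horizontal distance between stopper_2_mid and bottle_2_mid below 0.006 m and distance between stopper_2_mid and bottle_2_mid below 0.0575 m and angle between stopper_2_mid's own z axis and vertical below 0.12 rad) or (horizontal distance between stopper_2_mid and bottle_3_mid below 0.006 m and distance between stopper_2_mid and bottle_3_mid below 0.0575 m and angle between stopper_2_mid's own z axis and vertical below 0.12 rad) or (horizontal distance between stopper_2_mid and bottle_4_mid below 0.006 m and distance between stopper_2_mid and bottle_4_mid below 0.0575 m and angle between stopper_2_mid's own z axis and vertical below 0.12 rad) or (horizontal distance between stopper_2_mid and bottle_5_mid below 0.006 m and distance between stopper_2_mid and bottle_5_mid below 0.0575 m and angle between stopper_2_mid's own z axis and vertical below 0.12 rad) or (horizontal distance between stopper_2_mid and bottle_6_mid below 0.006 m and distance between stopper_2_mid and bottle_6_mid below 0.0575 m and angle between stopper_2_mid's own z axis and vertical below 0.12 rad)) and ((x of stopper_3_mid in the frame of rack between -0.012 and 0.012 m and y of stopper_3_mid in the frame of rack between -0.1 and 0.1 m and z of stopper_3_mid in the frame of rack between 0.046 and 0.055 m) or (horizontal distance between stopper_3_mid and bottle_1_mid below 0.006 m and distance between stopper_3_mid and bottle_1_mid below 0.0575 m and angle between stopper_3_mid's own z axis and vertical below 0.12 rad) or (horizontal distance between stopper_3_mid and bottle_2_mid below 0.006 m and distance between stopper_3_mid and bottle_2_mid below 0.0575 m and angle between stopper_3_mid's own z axis and vertical below 0.12 rad) or (horizontal distance between stopper_3_mid and bottle_3_mid below 0.006 m and distance between stopper_3_mid and bottle_3_mid below 0.0575 m and angle between stopper_3_mid's own z axis and vertical below 0.12 rad) or (horizontal distance between stopper_3_mid and bottle_4_mid below 0.006 m and distance between stopper_3_mid and bottle_4_mid below 0.0575 m and angle between stopper_3_mid's own z axis and vertical below 0.12 rad) or (horizontal distance between stopper_3_mid and bottle_5_mid below 0.006 m and distance between stopper_3_mid and bottle_5_mid below 0.0575 m and angle between stopper_3_mid's own z axis and vertical below 0.12 rad) or (horizontal distance between stopper_3_mid and bottle_6_mid below 0.006 m and distance between stopper_3_mid and bottle_6_mid below 0.0575 m and angle between stopper_3_mid's own z axis and vertical below 0.12 rad))); the robot touches nothing.
It fails at once if a bystander (pencil, caliper, offcut, spool, glue, mallet or wax tin) is pushed more than 50 mm away (distance of any of pencil, caliper, offcut, spool, glue, mallet, wax_tin from where it was at the start of the episode above 0.05 m).
Of bottle_1, bottle_2, bottle_3, bottle_4, bottle_5, bottle_6 only 4 to 6 are there at a start; the rules pass over those that are not, and their reading is None.
At some moment in a run one of bottle_1, bottle_2, bottle_3, bottle_4, bottle_5, bottle_6 may be knocked a few centimetres aside while the robot is not near it.
It also fails if it takes over 210 s, if anything falls off the work surface, if the arm or the gripper's body presses on something with over 40 N, if the wrist force passes 120 N, or if a joint passes its speed limit or range.

### The arm

A 7-joint arm with a two-finger parallel gripper is mounted at the origin on the work surface. World frame = base frame: x ahead of the robot, y to its left, z up, the work surface at z = 0. Lengths are in mm, angles in rad, forces in N, time in s.
With the tool pointing down it reaches from about 350 to 900 mm from the base axis. Payload 19.9 kg.
Tool frame: the origin (TCP) lies at the very end of the fingers, on their centre line; the grasp point (between the pads) lies 19 mm behind it; z points along the fingers, y is the line along which they close (so a half turn about z gives the same grasp; the last joint's range is limited). The gripper opens to 94 mm and grips with 3 to 60 N. Pads are 16 mm wide; open, the fingers measure 119 mm over their backs; the gripper's body (75 mm by 177 mm) begins 78 mm behind the grasp point.
Start: joints at [-1.361, 0.417, -0.01, 1.614, 0.005, 1.111, -0.053], TCP at [155.708, 605.272, 205.425] pointing down, gripper open.
Joint ranges: [-2.81, 2.81], [-0.39, 2.02], [-1.27, 1.25], [0.06, 2.57], [-1.19, 4.33], [0.19, 2], [-2.82, 2.82]. Speed limits (rad/s): [1.89, 1.89, 2.39, 2.39, 3.01, 3.01, 3.01].

### API

Orientations are given as a rotation vector (axis times angle).
In Python, from rig import status, cams, manip gives the robot as it stands.
- The arm moves only by the tool apply_moves, never from a script. Its argument "plan" is one flat list of numbers, 7 for each row, row after row: the shift along the tool's x, y, z as a fraction of full scale, then the turn, a rotation vector about the tool's x, y, z as a fraction of full scale, then the opening, from 0 (shut) to 1 (fully open). In form: [dx, dy, dz, ax, ay, az, grip, dx, dy, dz, ax, ay, az, grip, ...]. A call has 1 to 5 rows; each row is the pose to reach, as a shift and turn from the pose commanded when the call began, along the tool's axes at that moment; what a row does not reach only later rows make up. Full scale, the value 1, is 0.2 m for a shift and 2 rad for a turn. A row lasts 1/8 s, in which the tool goes at most 62.5 mm and 10.7 degrees, less where a joint would pass 70% of its speed; a pose out of reach is approached as far as the arm can. A call with a number of a shift or a turn outside -1 to 1 is refused whole. A call with a gripper value outside its range is refused whole. The fingers move at their own pace and stop on an object; the grip force is fixed at half the most. Time passes only in rows, so rows that repeat a pose let the fingers close. It gives the time, the measured TCP pose, the force, the opening and the grip force at its end, in the units of the state.
- status.get_obs(): the state, without advancing time (a new reading comes with each control period).
- cams.snapshot(name): name is "side" or "top"; returns a dict with "pixels" (480x640x3 uint8, red, green, blue), "depth" (480x640 float32, mm along the optical axis (not along the pixel's ray), 0 where there is no reading), "camera_matrix" (3x3 intrinsics, pixels), "R" (3x3) and "t" (3): a world point X has camera coordinates R X + t. Camera axes: x right, y down, z forward; pixel columns grow to the right and rows downward; lengths in mm; the calibration is good to about 2 mm. A picture is of the moment at which its call begins.
- manip.finish_job(): hands the job in; it is judged then, once.
The state is a dict: "t": time; "q": joint angles; "qd": joint speeds; "joint_torque": joint torques, N m; "tcp_pos": TCP position; "tool_rot": TCP orientation; "wrist_force": force on the tool from outside, world axes, zero at the start; "ft_torque": the same for the moment, N m; "finger_gap": opening from 0.0 (shut) to 1.0 (fully open); "finger_force": force on a finger pad.
Only numpy, scipy, OpenCV 4.12 (cv2) and the standard library are available. Lean on these libraries where they do the work, as an engineer would, in place of code of your own. Each camera call takes 0.05 s, during which the arm holds its last target. There are 200 camera calls.

## Working session

There is one attempt and no reset: what is moved stays moved. The work goes in short steps, Python scripts to look and compute and a tool call to move; the robot and the scene stay as the last step left them, time stands still between calls to the robot, and variables do not carry over. Pictures are saved under pics/ and viewed, at most 14 in all, crops included, and the job is handed in when it is done.

Besides the shell and the picture viewer there is one more tool, called after "Request:" as a command line: name --argument value ..., lists and objects as JSON in quotes. apply_moves: Moves the arm, as the interface text tells. Its arguments: {"type":"object","properties":{"plan":{"type":"array","items":{"type":"number","minimum":-1,"maximum":1}}},"required":["plan"]}

```bash
mkdir -p pics; ls; python3 - <<'E'
from rig import status,cams
import cv2
print(status.get_obs())
for n in("top","side"):
    s=cams.snapshot(n);cv2.imwrite(f"pics/{n}0.png",s["pixels"][:,:,::-1]);print(s["camera_matrix"],s["R"],s["t"])
E
```

```text
pics
{'t': 0.0, 'q': array([-1.36047592,  0.41795955, -0.01031519,  1.61418035,  0.00472008,
        1.1107554 , -0.05299449]), 'qd': array([-9.52165966e-04,  1.65577197e-04, -1.67681449e-04, -1.78802937e-03,
       -1.48072865e-03, -8.29004159e-05, -1.51108091e-03]), 'joint_torque': array([-8.15273506e-04, -8.51281357e+01,  6.38059527e-01, -4.25972378e+01,
       -4.90245852e-02,  1.89207616e-02,  1.94826671e-04]), 'tcp_pos': array([155.64214993, 604.89633286, 204.83167403]), 'tool_rot': array([-3.94454709e-01, -3.11667617e+00,  2.00752578e-03]), 'wrist_force': array([0.14232797, 0.24493776, 1.0468927 ]), 'ft_torque': array([-0.03053208,  0.03684295,  0.00800216]), 'finger_force': 0.0, 'finger_gap': 0.9994526753311419}
[[473.52978311   0.         315.9976438 ]
 [  0.         473.52978311 246.50214066]
 [  0.           0.           1.        ]] [[-0.02169383 -0.99968901  0.01229891]
 [-0.98852822  0.0196092  -0.1497579 ]
 [ 0.14947015 -0.01540664 -0.9886462 ]] [  -1.52026694  544.1663905  1029.62181803]
[[477.74417598   0.         320.1467803 ]
 [  0.         477.74417598 243.54213723]
 [  0.           0.           1.        ]] [[ 0.88640387 -0.46242853 -0.02116676]
 [-0.30819338 -0.55540567 -0.77236092]
 [ 0.34540558  0.69114716 -0.63483115]] [-470.4409801   201.55373652  693.20237504]
```

View pics/top0.png

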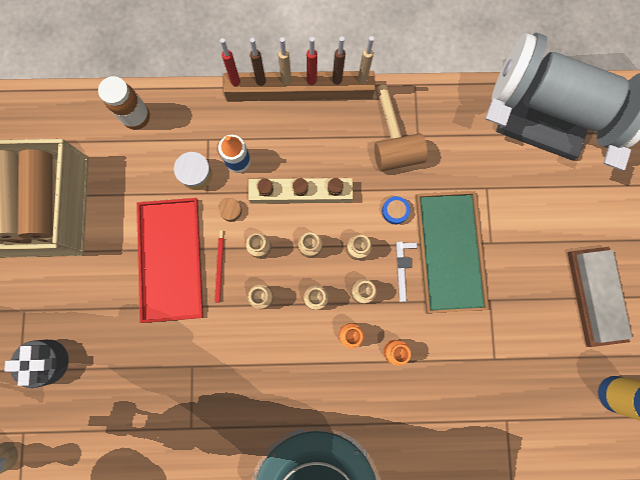

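View pics/side0.png

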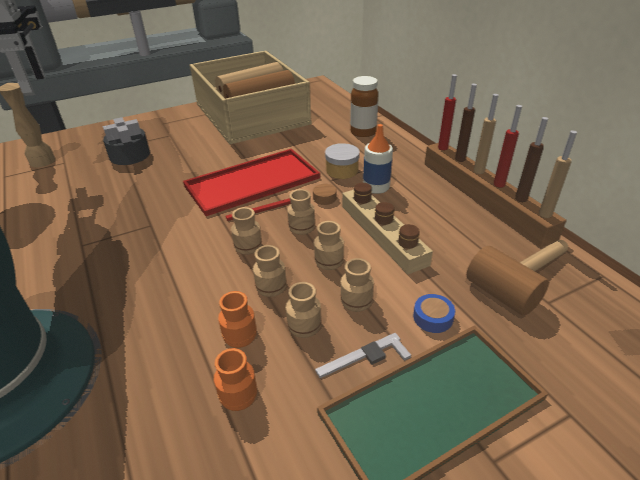

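The top view shows six pale bottles at about (258,243), (310,243), (359,245), (260,295), (316,296) and (364,291). The two look-alikes at (352,335) and (398,352) are orange, so they are excluded. The rack is at (300,190) with knobs at (265,187), (300,187) and (335,187). The red tray is on the left at (170,260), and the green tray on the right at (451,252).

```bash
cat > h.py <<'E'
from rig import status,cams
import cv2,numpy as np
def cloud(name="top"):
    s=cams.snapshot(name);K=s["camera_matrix"];d=s["depth"].astype(float)
    v,u=np.mgrid[:480,:640]
    P=np.stack([(u-K[0,2])/K[0,0]*d,(v-K[1,2])/K[1,1]*d,d],-1)
    W=(P-s["t"])@s["R"]; W[d==0]=np.nan
    return s["pixels"],W
def comps(mask,W,minpx=40):
    n,l,st,c=cv2.connectedComponentsWithStats(mask.astype(np.uint8))
    return [(c[i],W[l==i]) for i in range(1,n) if st[i,4]>=minpx]
def circ(p):  # bounding circle of xy
    (x,y),r=cv2.minEnclosingCircle(p[:,:2].astype(np.float32)); return x,y,r
def hsv(px): return [a.astype(int) for a in cv2.split(cv2.cvtColor(px,cv2.COLOR_RGB2HSV))]
def bottles(px,W):
    h,s,v=hsv(px); Z=W[...,2]
    out=[]
    for c,p in comps((Z>66)&(Z<90)&(abs(W[...,0]-550)<250)&(abs(W[...,1])<450)&(s<170)&(h>8)&(h<30),W,30):
        x,y,r=circ(p)
        if 15<r<27: out.append((c.round(),round(x,1),round(y,1),round(r,1),round(np.percentile(p[:,2],90),1)))
    return out
def rect(p):
    (a,b),(w,h),t=cv2.minAreaRect(p[:,:2].astype(np.float32)); return np.round([a,b,w,h,t],1)
E
cat > m.py <<'E'
from h import *
px,W=cloud();h,s,v=hsv(px);Z=W[...,2];X=W[...,0];Y=W[...,1]
for b in bottles(px,W):print("bottle",*b)
for n,m in(("red",((h<5)|(h>175))&(s>180)&(Z<20)),("green",(h>65)&(h<95)&(s>80)&(Z<20)&(X>200))):
    for c,p in comps(m,W,150):print(n,c.round(),rect(p),np.round(np.median(p[:,2]),1))
for c,p in comps((Z>28)&(Z<42)&(abs(X-650)<150)&(abs(Y)<250),W,300):print("plate",c.round(),rect(p),np.median(p[:,2]).round(1))
for c,p in comps((Z>55)&(Z<75)&(abs(X-680)<60)&(abs(Y)<150),W,40):print("knob",c.round(),circ(p),np.median(p[:,2]).round(1))
for c,p in comps((Z>60)&(X>600)&(X<900)&(abs(Y)<350),W,80):print("tall",c.round(),circ(p),p[:,2].max().round(1))
for c,p in comps((Z>15)&(Z<30)&(X>550)&(X<750)&(abs(Y)<350),W,150):print("low",c.round(),circ(p),np.median(p[:,2]).round(1))
px2,W2=cloud("side")
for b in bottles(px2,W2):print("side",*b)
cv2.imwrite("pics/crop.png",cv2.resize(px[165:375,210:430,::-1],None,fx=2.5,fy=2.5))
E
python3 m.py
```

```text
bottle [238. 159.] 747.4 160.6 23.1 87.3
bottle [255. 242.] 551.7 119.8 20.6 78.9
bottle [309. 241.] 550.8 2.2 20.7 78.9
bottle [360. 243.] 543.5 -108.8 20.5 78.7
bottle [365. 290.] 442.1 -115.9 20.3 78.4
bottle [257. 295.] 434.7 115.7 20.5 78.2
bottle [315. 296.] 430.5 -8.3 20.7 78.3
bottle [351. 336.] 344.0 -84.4 20.2 79.5
red [165. 259.] [526.9 327.7 279.6 139.8   3.4] 10.3
red [219. 270.] [500.8 212.7   9.4 146.5  87.3] 6.1
green [451. 252.] [ 533.  -329.7  266.8  124.     2. ] 3.8
plate [300. 190.] [681.7  22.2 239.9  52.   89.3] 33.6
knob [264. 186.] (681.8263549804688, 102.61346435546875, 18.699026107788086) 63.3
knob [299. 186.] (681.2572631835938, 21.655324935913086, 18.157360076904297) 63.3
knob [334. 185.] (680.5921020507812, -57.728580474853516, 18.279706954956055) 63.5
tall [232. 150.] (760.1934814453125, 170.56227111816406, 30.323169708251953) 151.6
tall [402. 148.] (765.814208984375, -212.7738037109375, 57.94285583496094) 75.6
tall [264. 186.] (681.2260131835938, 101.77561950683594, 18.09467315673828) 68.2
tall [299. 185.] (681.0820922851562, 22.09697151184082, 17.69468879699707) 67.7
tall [335. 185.] (680.4739990234375, -57.55772018432617, 17.765541076660156) 68.7
low [298. 200.] (656.990234375, 22.500019073486328, 119.95574188232422) 22.8
low [395. 209.] (632.1192016601562, -200.5459747314453, 32.67342758178711) 23.1
low [229. 209.] (640.6603393554688, 187.48587036132812, 26.456592559814453) 20.6
side [300. 197.] 551.0 119.3 22.7 78.1
side [243. 215.] 433.7 113.5 21.8 78.4
side [329. 230.] 549.6 1.0 21.7 78.4
side [267. 255.] 427.7 -9.3 22.1 78.3
side [358. 268.] 541.7 -110.2 21.5 78.3
side [302. 293.] 440.6 -117.3 21.4 78.4
side [231. 297.] 346.3 -81.4 18.3 78.4
side [236. 309.] 343.0 -88.6 20.5 77.4
side [240. 355.] 311.2 -185.2 17.5 78.7
```

View pics/crop.png

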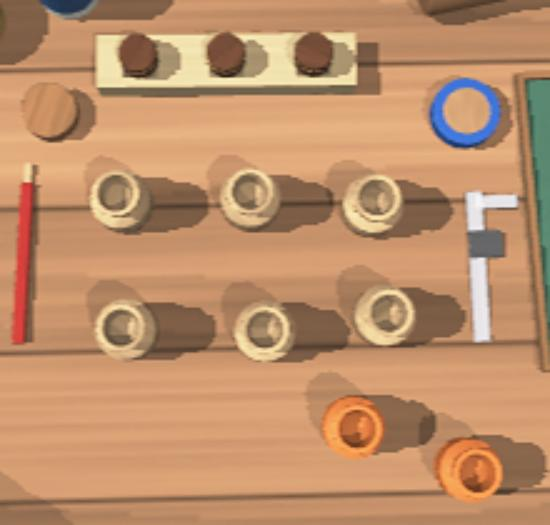

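Six pale bottles are confirmed, with rims at 78 mm and radius about 21 mm. The orange pair is excluded. Before any grasp I'll square the tool to the world axes.

Request:
apply_moves --plan '[-0.98,-0.54,0,0,0,-0.126,1,-0.98,-0.54,0,0,0,-0.126,1,-0.98,-0.54,0,0,0,-0.126,1,-0.98,-0.54,0,0,0,-0.126,1,-0.98,-0.54,0,0,0,-0.126,1]'

```text
t: 0.82
tcp_pos: [321.0, 449.7, 205.6]
tool_rot: [0.007, 3.141, -0.001]
wrist_force: [-0.6, 0.8, -0.6]
finger_gap: 0.998
finger_force: 0.0
```

```bash
python3 -c "
from rig import status;o=status.get_obs()
for k in('t','tcp_pos','tool_rot','wrist_force','q'):print(k,o[k])"
```

```text
t 0.825
tcp_pos [320.99436976 449.71813433 205.58661558]
tool_rot [ 6.89118143e-03  3.14088280e+00 -7.82771412e-04]
wrist_force [-0.59036692  0.81990274 -0.57854874]
q [-1.02926262  0.28781542  0.02671516  1.79740629 -0.00772131  1.05652588
  0.56656091]
```

Request:
apply_moves --plan '[-0.25,-0.9,0,0,0,0,1,-0.25,-0.9,0,0,0,0,1,-0.25,-0.9,0,0,0,0,1,-0.25,-0.9,0,0,0,0,1]'

```text
t: 1.32
tcp_pos: [369.4, 269.1, 205.7]
tool_rot: [0.007, 3.141, -0.0]
wrist_force: [0.3, 1.0, -0.4]
finger_gap: 1.0
finger_force: 0.0
```

Request:
apply_moves --plan '[-0.32,-0.77,0.4,0,0,0,1,-0.32,-0.77,0.4,0,0,0,1,-0.32,-0.77,0.4,0,0,0,1,-0.32,-0.77,0.4,0,0,0,1,-0.32,-0.77,0.4,0,0,0,1]'

```text
t: 1.95
tcp_pos: [432.6, 119.4, 125.5]
tool_rot: [0.003, -3.141, -0.0]
wrist_force: [-0.1, -0.4, -0.0]
finger_gap: 1.001
finger_force: 0.0
```

```bash
cat > b.py <<'E'
from h import *
o=status.get_obs();print(o['t'],o['tcp_pos'],o['tool_rot'],o['finger_gap'],o['wrist_force'])
for n in("top","side"):
    for b in bottles(*cloud(n)):print(n,*b)
E
python3 b.py
```

```text
1.95 [432.60422767 119.37456627 125.50280951] [ 2.61263014e-03 -3.14139776e+00 -2.43582865e-04] 1.0014373391164486 [-0.0662738  -0.43670471 -0.01736795]
top [238. 158.] 746.5 160.2 23.2 86.9
top [259. 238.] 552.6 118.3 20.0 78.7
top [309. 241.] 551.1 2.3 20.6 78.3
top [360. 243.] 543.3 -108.6 20.7 78.5
top [366. 290.] 442.2 -115.9 20.3 78.6
top [315. 296.] 430.3 -8.2 20.6 78.5
top [352. 336.] 344.2 -84.8 20.4 79.0
top [400. 350.] 305.9 -185.5 20.2 78.7
side [300. 197.] 551.2 117.8 22.8 78.4
side [243. 215.] 433.5 113.3 21.7 78.3
side [329. 230.] 550.0 0.8 21.7 78.2
side [267. 255.] 428.8 -10.2 22.2 78.4
side [358. 268.] 542.2 -110.5 21.2 78.0
side [302. 293.] 440.1 -116.9 21.5 78.2
side [240. 354.] 313.1 -183.9 16.0 78.7
```

Request:
apply_moves --plan '[0,0,0.25,0,0,0,1,0,0,0.5,0,0,0,1,0,0,0.54,0,0,0,1,0,0,0.54,0,0,0,1]'

```text
t: 2.55
tcp_pos: [433.0, 118.6, 18.3]
tool_rot: [-0.002, 3.141, 0.0]
wrist_force: [0.1, 0.2, 0.3]
finger_gap: 0.998
finger_force: 0.0
```

Request:
apply_moves --plan '[0,-0.02,0,0,0,0,1,0,-0.02,0,0,0,0,0,0,-0.02,0,0,0,0,0,0,-0.02,0,0,0,0,0,0,-0.02,0,0,0,0,0]'

```text
t: 3.18
tcp_pos: [432.7, 113.9, 17.5]
tool_rot: [-0.0, 3.142, -0.0]
wrist_force: [0.5, -0.3, -0.2]
finger_gap: 0.611
finger_force: 0.0
```

Request:
apply_moves --plan '[0,0,0,0,0,0,0,0,0,-0.05,0,0,0,0,0,0,-0.2,0,0,0,0,0,0,-0.5,0,0,0,0,0,0,-0.5,0,0,0,0]'

```text
t: 3.8
tcp_pos: [434.6, 114.4, 121.1]
tool_rot: [0.0, 3.136, 0.004]
wrist_force: [-1.0, -1.1, -5.5]
finger_gap: 0.571
finger_force: 30.0
```

Request:
apply_moves --plan '[0,0,0,0,0,0,0,0,0,0,0,0,0,0]'

```text
t: 4.05
tcp_pos: [431.9, 113.5, 116.3]
tool_rot: [0.0, -3.14, 0.002]
wrist_force: [-0.5, 0.1, -4.9]
finger_gap: 0.573
finger_force: 30.0
```

Bottle D weighs about 5 N, so it is ballasted and goes to the green tray.

Request:
apply_moves --plan '[0,-0.75,-0.05,0,0,0,0,0,-0.75,-0.05,0,0,0,0,0,-0.75,-0.05,0,0,0,0]'

```text
t: 4.42
tcp_pos: [431.7, -39.4, 126.8]
tool_rot: [-0.005, -3.14, 0.001]
wrist_force: [0.5, 1.6, -4.8]
finger_gap: 0.572
finger_force: 30.0
```

Request:
apply_moves --plan '[-0.04,-0.75,0,0,0,0,0,-0.04,-0.75,0,0,0,0,0,-0.04,-0.75,0,0,0,0,0]'

```text
t: 4.8
tcp_pos: [439.6, -189.6, 126.5]
tool_rot: [-0.006, -3.14, 0.002]
wrist_force: [1.0, 0.7, -5.4]
finger_gap: 0.572
finger_force: 30.0
```

Request:
apply_moves --plan '[-0.04,-0.74,0,0,0,0,0,-0.04,-0.74,0,0,0,0,0,-0.04,-0.74,0,0,0,0,0,-0.04,-0.74,0,0,0,0,0,-0.04,-0.74,0,0,0,0,0]'

```text
t: 5.42
tcp_pos: [448.4, -333.1, 126.5]
tool_rot: [0.001, -3.14, -0.002]
wrist_force: [0.1, 0.5, -4.8]
finger_gap: 0.568
finger_force: 30.0
```

Request:
apply_moves --plan '[0,0,0.2,0,0,0,0,0,0,0.4,0,0,0,0,0,0,0.49,0,0,0,0,0,0,0.515,0,0,0,0,0,0,0.515,0,0,0,0]'

```text
t: 6.05
tcp_pos: [449.3, -334.3, 25.3]
tool_rot: [-0.001, 3.141, -0.001]
wrist_force: [0.1, 0.1, -5.0]
finger_gap: 0.572
finger_force: 30.0
```

Request:
apply_moves --plan '[0,0,0,0,0,0,0,0,0,0,0,0,0,1,0,0,0,0,0,0,1,0,0,0,0,0,0,1]'

```text
t: 6.55
tcp_pos: [449.0, -334.3, 24.8]
tool_rot: [-0.0, 3.141, -0.001]
wrist_force: [0.4, -0.1, 0.6]
finger_gap: 0.848
finger_force: 0.0
```

Request:
apply_moves --plan '[0,0,-0.2,0,0,0,1,0,0,-0.5,0,0,0,1,0,0,-0.5,0,0,0,1]'

```text
t: 6.92
tcp_pos: [450.5, -335.5, 128.5]
tool_rot: [0.0, 3.136, -0.005]
wrist_force: [1.1, 1.0, -0.5]
finger_gap: 1.003
finger_force: 0.0
```

Request:
apply_moves --plan '[0,0.6,0,0,0,0,1,0,0.6,0,0,0,0,1,0.035,0.6,0,0,0,0,1]'

```text
t: 7.3
tcp_pos: [442.1, -209.9, 123.9]
tool_rot: [0.01, -3.141, -0.003]
wrist_force: [0.1, -0.5, -0.8]
finger_gap: 1.001
finger_force: 0.0
```

```bash
python3 b.py
```

```text
7.3 [ 442.11436238 -209.89810862  123.94111605] [ 9.63771642e-03 -3.14101660e+00 -2.66534143e-03] 1.0011166121846584 [ 0.10624186 -0.46751636 -0.83979721]
top [238. 158.] 747.3 162.2 24.4 87.3
top [255. 242.] 551.6 120.0 20.4 78.6
top [309. 241.] 551.4 2.5 20.7 79.2
top [360. 243.] 543.7 -108.8 20.6 78.8
top [365. 290.] 442.3 -115.8 20.4 78.7
top [315. 296.] 430.4 -8.2 20.6 79.0
top [352. 336.] 344.3 -84.9 20.5 78.9
side [386. 159.] 766.4 147.2 18.8 88.7
side [267. 255.] 428.9 -9.9 21.4 78.3
side [301. 294.] 440.4 -117.8 21.7 78.3
side [234. 304.] 343.6 -86.1 21.4 78.3
side [237. 357.] 304.5 -185.6 19.8 78.7
side [389. 403.] 449.7 -334.9 21.0 83.2
```

Request:
apply_moves --plan '[0,0.485,0,0,0,0,1,0,0.485,0,0,0,0,1,0,0.485,0,0,0,0,1,0,0.485,0.25,0,0,0,1,0,0.485,0.53,0,0,0,1]'

```text
t: 8.02
tcp_pos: [442.8, -119.0, 17.7]
tool_rot: [0.003, 3.139, -0.002]
wrist_force: [2.7, 0.8, -0.7]
finger_gap: 0.995
finger_force: 0.0
```

Request:
apply_moves --plan '[0,0,0,0,0,0,1]'

```text
t: 8.15
tcp_pos: [439.2, -118.8, 15.9]
tool_rot: [-0.004, -3.135, 0.001]
wrist_force: [-0.0, -0.7, 1.5]
finger_gap: 1.002
finger_force: 0.0
```

Request:
apply_moves --plan '[0,0.01,0,0,0,0,1,0,0.01,0,0,0,0,0,0,0.01,0,0,0,0,0,0,0.01,0,0,0,0,0,0,0.01,0,0,0,0,0]'

```text
t: 8.78
tcp_pos: [441.9, -115.1, 18.8]
tool_rot: [-0.001, 3.141, -0.0]
wrist_force: [-0.3, 0.3, -0.7]
finger_gap: 0.61
finger_force: 0.0
```

Request:
apply_moves --plan '[0,0,0,0,0,0,0,0,0,-0.05,0,0,0,0,0,0,-0.2,0,0,0,0,0,0,-0.5,0,0,0,0,0,0,-0.53,0,0,0,0]'

```text
t: 9.4
tcp_pos: [443.3, -115.5, 128.0]
tool_rot: [0.0, 3.136, -0.0]
wrist_force: [0.4, 0.5, -2.0]
finger_gap: 0.566
finger_force: 30.0
```

Request:
apply_moves --plan '[0,0,0,0,0,0,0,0,0,0,0,0,0,0,0,0,0,0,0,0,0]'

```text
t: 9.78
tcp_pos: [441.1, -115.2, 123.6]
tool_rot: [0.0, -3.14, 0.0]
wrist_force: [0.1, 0.4, -0.8]
finger_gap: 0.568
finger_force: 30.0
```

Bottle F weighs about 1.5 N, so it is light and goes to the red tray.

Request:
apply_moves --plan '[0,0.75,0,0,0,0,0,0,0.75,0,0,0,0,0,0,0.75,0,0,0,0,0]'

```text
t: 10.15
tcp_pos: [441.1, 37.9, 123.8]
tool_rot: [0.006, -3.14, -0.0]
wrist_force: [0.4, -0.3, -0.6]
finger_gap: 0.568
finger_force: 30.0
```

Request:
apply_moves --plan '[0,0.75,0,0,0,0,0,0,0.75,0,0,0,0,0,0,0.75,0,0,0,0,0]'

```text
t: 10.52
tcp_pos: [440.8, 188.1, 123.7]
tool_rot: [0.006, -3.14, 0.0]
wrist_force: [0.6, -0.6, -1.0]
finger_gap: 0.573
finger_force: 30.0
```

Request:
apply_moves --plan '[0,0.69,0,0,0,0,0,0,0.69,0,0,0,0,0,0,0.69,0,0,0,0,0,0,0.69,0,0,0,0,0,0,0.69,0.2,0,0,0,0]'

```text
t: 11.15
tcp_pos: [443.4, 322.2, 85.7]
tool_rot: [0.002, 3.138, 0.003]
wrist_force: [1.3, -0.1, -1.9]
finger_gap: 0.572
finger_force: 30.0
```

Request:
apply_moves --plan '[0,0,0.2,0,0,0,0,0,0,0.27,0,0,0,0,0,0,0.295,0,0,0,0,0,0,0.295,0,0,0,0]'

```text
t: 11.65
tcp_pos: [442.3, 322.8, 26.3]
tool_rot: [0.001, 3.141, 0.001]
wrist_force: [-0.2, -1.2, -1.3]
finger_gap: 0.572
finger_force: 30.0
```

Request:
apply_moves --plan '[0,0,0.01,0,0,0,0,0,0,0.01,0,0,0,1,0,0,0.01,0,0,0,1,0,0,0.01,0,0,0,1]'

```text
t: 12.15
tcp_pos: [441.7, 323.0, 23.6]
tool_rot: [-0.0, 3.141, 0.0]
wrist_force: [-0.1, -0.7, -0.0]
finger_gap: 0.852
finger_force: 0.0
```

Request:
apply_moves --plan '[0,0,-0.2,0,0,0,1,0,0,-0.5,0,0,0,1,0,-0.2,-0.5,0,0,0,1,0,-0.5,-0.5,0,0,0,1,0,-0.8,-0.5,0,0,0,1]'

```text
t: 12.78
tcp_pos: [441.5, 161.3, 123.7]
tool_rot: [-0.001, 3.141, 0.0]
wrist_force: [0.6, -0.9, 0.4]
finger_gap: 0.998
finger_force: 0.0
```

```bash
python3 b.py
```

```text
12.775 [441.52446645 161.30408154 123.71813897] [-1.35014880e-03  3.14099265e+00  3.86189587e-04] 0.9981876743057454 [ 0.56459027 -0.91648276  0.35781878]
top [238. 158.] 746.8 159.2 22.4 89.3
top [255. 242.] 551.5 119.5 20.7 78.6
top [309. 241.] 551.0 2.3 20.7 79.0
top [360. 243.] 543.5 -109.1 20.5 78.8
top [466. 283.] 450.5 -333.8 21.4 84.0
top [315. 296.] 430.4 -8.2 20.6 78.3
top [351. 337.] 343.7 -84.6 20.6 78.5
side [384. 160.] 761.3 150.4 23.6 88.5
side [369. 159.] 739.4 171.9 20.0 87.6
side [212. 163.] 441.1 320.6 22.0 83.2
side [300. 197.] 550.6 118.3 21.8 78.2
side [329. 230.] 549.3 0.9 21.5 78.4
side [267. 255.] 428.7 -10.4 21.1 78.3
side [358. 268.] 542.1 -110.4 21.5 78.1
side [239. 294.] 351.7 -80.8 15.5 78.9
side [239. 310.] 346.6 -95.4 18.1 76.7
side [389. 403.] 449.7 -335.4 21.0 83.1
```

Request:
apply_moves --plan '[0.06,-0.86,0,0,0,0,1,0.06,-0.86,0,0,0,0,1,0.06,-0.86,0,0,0,0,1,0.06,-0.86,0,0,0,0,1,0.06,-0.86,0.25,0,0,0,1]'

```text
t: 13.5
tcp_pos: [432.4, -8.3, 75.1]
tool_rot: [-0.001, 3.135, 0.003]
wrist_force: [1.0, 1.2, -0.6]
finger_gap: 1.002
finger_force: 0.0
```

Request:
apply_moves --plan '[0,0,0.2,0,0,0,1,0,0,0.28,0,0,0,1,0,0,0.28,0,0,0,1,0,0,0.28,0,0,0,1]'

```text
t: 14.0
tcp_pos: [430.2, -8.7, 18.1]
tool_rot: [-0.001, 3.141, 0.0]
wrist_force: [0.2, 0.7, -0.7]
finger_gap: 1.002
finger_force: 0.0
```

Request:
apply_moves --plan '[0,0,0,0,0,0,0,0,0,0,0,0,0,0,0,0,0,0,0,0,0,0,0,0,0,0,0,0,0,0,0,0,0,0,0]'

```text
t: 14.62
tcp_pos: [429.7, -9.1, 17.5]
tool_rot: [-0.0, 3.142, -0.0]
wrist_force: [-0.6, 0.4, 2.5]
finger_gap: 0.568
finger_force: 30.0
```

Request:
apply_moves --plan '[0,0,-0.05,0,0,0,0,0,0,-0.2,0,0,0,0,0,0,-0.5,0,0,0,0,0,0,-0.53,0,0,0,0,0,0,-0.53,0,0,0,0]'

```text
t: 15.25
tcp_pos: [429.7, -8.9, 123.7]
tool_rot: [-0.001, 3.141, 0.001]
wrist_force: [0.2, 0.9, -0.6]
finger_gap: 0.57
finger_force: 30.0
```

Request:
apply_moves --plan '[0,0,0,0,0,0,0,0,0,0,0,0,0,0]'

```text
t: 15.5
tcp_pos: [429.1, -9.3, 122.6]
tool_rot: [-0.0, -3.14, 0.001]
wrist_force: [0.2, -0.3, -0.9]
finger_gap: 0.567
finger_force: 30.0
```

Bottle E is also light, so it goes to the red tray, middle slot.

Request:
apply_moves --plan '[-0.2,0.84,0,0,0,0,0,-0.2,0.84,0,0,0,0,0,-0.2,0.84,0,0,0,0,0]'

```text
t: 15.88
tcp_pos: [469.6, 161.2, 122.7]
tool_rot: [0.002, -3.141, 0.001]
wrist_force: [0.6, -0.6, -2.1]
finger_gap: 0.569
finger_force: 30.0
```

Request:
apply_moves --plan '[-0.29,0.845,0,0,0,0,0,-0.29,0.845,0,0,0,0,0,-0.29,0.845,0,0,0,0,0,-0.29,0.845,0,0,0,0,0,-0.29,0.845,0.2,0,0,0,0]'

```text
t: 16.5
tcp_pos: [528.9, 328.3, 84.0]
tool_rot: [-0.001, 3.139, 0.002]
wrist_force: [0.5, 0.2, -2.7]
finger_gap: 0.574
finger_force: 30.0
```

Request:
apply_moves --plan '[0,0,0.2,0,0,0,0,0,0,0.27,0,0,0,0,0,0,0.295,0,0,0,0,0,0,0.295,0,0,0,0]'

```text
t: 17.0
tcp_pos: [528.2, 328.0, 25.3]
tool_rot: [0.0, 3.141, 0.001]
wrist_force: [-0.3, 0.2, -0.6]
finger_gap: 0.567
finger_force: 30.0
```

Request:
apply_moves --plan '[0,0,0.011,0,0,0,0,0,0,0.011,0,0,0,1,0,0,0.011,0,0,0,1,0,0,0.011,0,0,0,1]'

```text
t: 17.5
tcp_pos: [527.8, 327.9, 22.5]
tool_rot: [-0.0, 3.141, 0.0]
wrist_force: [0.2, 0.1, -0.5]
finger_gap: 0.845
finger_force: 0.0
```

Request:
apply_moves --plan '[0,0,-0.2,0,0,0,1,0,0,-0.5,0,0,0,1,0,-0.2,-0.5,0,0,0,1,-0.1,-0.5,-0.5,0,0,0,1]'

```text
t: 18.0
tcp_pos: [546.8, 229.5, 123.0]
tool_rot: [-0.007, 3.141, 0.002]
wrist_force: [1.4, 0.0, -0.5]
finger_gap: 1.0
finger_force: 0.0
```

```bash
python3 b.py
```

```text
18.0 [546.8368192  229.53976262 123.04561478] [-6.68295378e-03  3.14085990e+00  2.27579288e-03] 1.0003933698822614 [ 1.42177668e+00  1.35222337e-03 -5.19192746e-01]
top [238. 159.] 747.4 160.5 23.5 87.8
top [255. 242.] 551.4 119.8 20.5 78.9
top [309. 241.] 551.4 2.2 20.7 78.1
top [360. 243.] 543.3 -108.7 20.4 79.0
top [466. 283.] 451.7 -333.3 20.9 83.1
top [352. 336.] 344.3 -84.8 20.4 78.5
side [250. 152.] 526.9 325.2 22.2 83.3
side [213. 163.] 440.8 321.8 22.1 83.0
side [300. 197.] 549.7 118.9 22.0 78.4
side [329. 230.] 548.0 1.5 22.5 78.0
side [358. 268.] 542.8 -110.2 22.2 78.2
side [239. 294.] 351.5 -81.8 16.2 78.6
side [235. 309.] 343.0 -88.5 20.4 77.7
side [389. 403.] 449.8 -335.0 20.8 83.1
```

Request:
apply_moves --plan '[-0.015,-0.545,0,0,0,0,1,-0.015,-0.545,0,0,0,0,1,-0.015,-0.545,0,0,0,0,1,-0.015,-0.545,0,0,0,0,1,-0.015,-0.545,0.25,0,0,0,1]'

```text
t: 18.73
tcp_pos: [552.7, 122.0, 74.3]
tool_rot: [-0.004, 3.136, 0.004]
wrist_force: [0.4, 0.2, -0.6]
finger_gap: 0.995
finger_force: 0.0
```

Request:
apply_moves --plan '[0,0,0.2,0,0,0,1,0,0,0.275,0,0,0,1,0,0,0.275,0,0,0,1,0,0,0.275,0,0,0,1]'

```text
t: 19.23
tcp_pos: [551.3, 120.1, 18.7]
tool_rot: [-0.001, 3.14, 0.001]
wrist_force: [-0.5, -0.2, 0.1]
finger_gap: 1.0
finger_force: 0.0
```

Request:
apply_moves --plan '[0,0,0,0,0,0,0,0,0,0,0,0,0,0,0,0,0,0,0,0,0,0,0,0,0,0,0,0,0,0,0,0,0,0,0]'

```text
t: 19.85
tcp_pos: [550.5, 119.6, 17.3]
tool_rot: [-0.0, 3.142, -0.0]
wrist_force: [-0.7, -0.8, 2.3]
finger_gap: 0.571
finger_force: 30.0
```

Request:
apply_moves --plan '[0,0,-0.05,0,0,0,0,0,0,-0.2,0,0,0,0,0,0,-0.5,0,0,0,0,0,0,-0.53,0,0,0,0,0,0,-0.53,0,0,0,0]'

```text
t: 20.48
tcp_pos: [550.2, 119.7, 123.2]
tool_rot: [-0.001, 3.142, 0.0]
wrist_force: [-0.4, 0.2, -6.3]
finger_gap: 0.57
finger_force: 30.0
```

Request:
apply_moves --plan '[0,0,0,0,0,0,0,0,0,0,0,0,0,0]'

```text
t: 20.72
tcp_pos: [549.8, 119.4, 122.1]
tool_rot: [0.0, -3.14, 0.001]
wrist_force: [-0.0, -0.6, -3.8]
finger_gap: 0.572
finger_force: 30.0
```

Bottle A is ballasted, so it goes to the green tray, middle slot.

Request:
apply_moves --plan '[0,-0.75,0,0,0,0,0,0,-0.75,0,0,0,0,0,0,-0.75,0,0,0,0,0]'

```text
t: 21.1
tcp_pos: [549.8, -34.5, 122.8]
tool_rot: [-0.006, -3.141, 0.002]
wrist_force: [-0.6, 0.5, -4.7]
finger_gap: 0.569
finger_force: 30.0
```

Request:
apply_moves --plan '[0.04,-0.75,0,0,0,0,0,0.04,-0.75,0,0,0,0,0,0.04,-0.75,0,0,0,0,0]'

```text
t: 21.48
tcp_pos: [541.2, -184.5, 122.7]
tool_rot: [-0.006, -3.14, 0.002]
wrist_force: [-0.1, 0.7, -5.4]
finger_gap: 0.567
finger_force: 30.0
```

Request:
apply_moves --plan '[0.04,-0.75,0,0,0,0,0,0.04,-0.75,0,0,0,0,0,0.04,-0.75,0,0,0,0,0,0.04,-0.75,0,0,0,0,0,0.04,-0.75,0.2,0,0,0,0]'

```text
t: 22.1
tcp_pos: [536.1, -330.6, 84.4]
tool_rot: [-0.001, 3.138, -0.002]
wrist_force: [0.3, 0.2, -6.0]
finger_gap: 0.571
finger_force: 30.0
```

Request:
apply_moves --plan '[0,0,0.2,0,0,0,0,0,0,0.27,0,0,0,0,0,0,0.295,0,0,0,0,0,0,0.295,0,0,0,0]'

```text
t: 22.6
tcp_pos: [535.1, -330.6, 25.2]
tool_rot: [-0.001, 3.141, -0.001]
wrist_force: [-0.3, 0.3, -5.0]
finger_gap: 0.569
finger_force: 30.0
```

Request:
apply_moves --plan '[0,0,0.011,0,0,0,0,0,0,0.011,0,0,0,1,0,0,0.011,0,0,0,1,0,0,0.011,0,0,0,1]'

```text
t: 23.1
tcp_pos: [534.8, -330.6, 22.5]
tool_rot: [-0.0, 3.141, -0.001]
wrist_force: [-0.0, -0.5, -0.3]
finger_gap: 0.849
finger_force: 0.0
```

Request:
apply_moves --plan '[0,0,-0.2,0,0,0,1,0,0,-0.5,0,0,0,1,0,0.25,-0.5,0,0,0,1,-0.035,0.5,-0.5,0,0,0,1]'

```text
t: 23.6
tcp_pos: [541.5, -229.7, 123.0]
tool_rot: [0.002, 3.14, -0.001]
wrist_force: [0.9, 0.1, -0.1]
finger_gap: 1.001
finger_force: 0.0
```

```bash
python3 b.py
```

```text
23.6 [ 541.49874395 -229.66407855  122.96444724] [ 1.87583770e-03  3.14011836e+00 -5.34718662e-04] 1.0005336215383536 [ 0.88902342  0.053795   -0.07774654]
top [238. 158.] 747.2 162.2 24.4 88.2
top [309. 241.] 551.3 2.5 20.7 78.7
top [360. 243.] 543.2 -108.8 20.5 78.4
top [159. 254.] 528.4 327.9 20.4 82.9
top [160. 294.] 441.9 322.8 20.7 83.1
top [352. 336.] 343.9 -85.0 20.6 78.6
side [250. 152.] 528.2 326.5 22.0 83.2
side [373. 159.] 745.4 163.7 25.1 88.5
side [213. 163.] 440.4 323.2 23.0 83.3
side [329. 229.] 550.1 0.5 22.3 78.2
side [358. 268.] 541.7 -110.4 21.4 78.0
side [236. 302.] 342.2 -86.2 21.4 78.0
side [224. 309.] 332.4 -86.8 17.4 77.8
side [240. 358.] 309.1 -188.7 18.7 79.0
side [444. 372.] 534.4 -330.7 21.2 82.9
side [389. 403.] 449.9 -334.8 21.2 83.2
```

Request:
apply_moves --plan '[-0.005,0.605,0,0,0,0,1,-0.005,0.605,0,0,0,0,1,-0.005,0.605,0,0,0,0,1,-0.005,0.605,0,0,0,0,1,-0.005,0.605,0.25,0,0,0,1]'

```text
t: 24.32
tcp_pos: [544.9, -111.4, 74.2]
tool_rot: [0.002, 3.135, -0.002]
wrist_force: [1.2, 0.5, -1.2]
finger_gap: 1.003
finger_force: 0.0
```

Request:
apply_moves --plan '[0,0,0.2,0,0,0,1,0,0,0.275,0,0,0,1,0,0,0.275,0,0,0,1,0,0,0.275,0,0,0,1]'

```text
t: 24.82
tcp_pos: [543.4, -110.0, 18.5]
tool_rot: [0.001, 3.14, -0.001]
wrist_force: [-0.1, 0.5, 0.1]
finger_gap: 0.996
finger_force: 0.0
```

Request:
apply_moves --plan '[0,0,0,0,0,0,0,0,0,0,0,0,0,0,0,0,0,0,0,0,0,0,0,0,0,0,0,0,0,0,0,0,0,0,0]'

```text
t: 25.45
tcp_pos: [542.5, -109.4, 17.1]
tool_rot: [-0.0, 3.142, -0.0]
wrist_force: [-0.6, -0.0, 1.5]
finger_gap: 0.573
finger_force: 30.0
```

Request:
apply_moves --plan '[0,0,-0.05,0,0,0,0,0,0,-0.2,0,0,0,0,0,0,-0.5,0,0,0,0,0,0,-0.53,0,0,0,0,0,0,-0.53,0,0,0,0]'

```text
t: 26.08
tcp_pos: [542.5, -109.2, 123.4]
tool_rot: [-0.001, 3.141, 0.0]
wrist_force: [0.1, 0.1, -2.7]
finger_gap: 0.569
finger_force: 30.0
```

Request:
apply_moves --plan '[0,0,0,0,0,0,0,0,0,0,0,0,0,0]'

```text
t: 26.32
tcp_pos: [541.9, -109.4, 122.1]
tool_rot: [0.0, -3.14, 0.0]
wrist_force: [0.1, -0.3, -1.0]
finger_gap: 0.569
finger_force: 30.0
```

Bottle C is light, so it goes to the red tray, far slot.

Request:
apply_moves --plan '[0,0.735,0,0,0,0,0,0,0.735,0,0,0,0,0,0,0.735,0,0,0,0,0]'

```text
t: 26.7
tcp_pos: [541.9, 41.6, 122.3]
tool_rot: [0.007, -3.14, -0.001]
wrist_force: [0.4, -0.1, -1.4]
finger_gap: 0.569
finger_force: 30.0
```

Request:
apply_moves --plan '[-0.15,0.735,0,0,0,0,0,-0.15,0.735,0,0,0,0,0,-0.15,0.735,0,0,0,0,0]'

```text
t: 27.08
tcp_pos: [572.0, 188.5, 122.1]
tool_rot: [0.007, -3.14, -0.0]
wrist_force: [-0.5, -1.1, -2.1]
finger_gap: 0.571
finger_force: 30.0
```

Request:
apply_moves --plan '[-0.2,0.74,0,0,0,0,0,-0.2,0.74,0,0,0,0,0,-0.2,0.74,0,0,0,0,0,-0.2,0.74,0,0,0,0,0,-0.2,0.74,0.2,0,0,0,0]'

```text
t: 27.7
tcp_pos: [614.2, 331.9, 84.6]
tool_rot: [0.001, 3.138, 0.002]
wrist_force: [1.0, 0.3, -2.8]
finger_gap: 0.569
finger_force: 30.0
```

Request:
apply_moves --plan '[0,0,0.2,0,0,0,0,0,0,0.27,0,0,0,0,0,0,0.295,0,0,0,0,0,0,0.295,0,0,0,0]'

```text
t: 28.2
tcp_pos: [613.0, 332.5, 25.1]
tool_rot: [0.0, 3.141, 0.001]
wrist_force: [0.5, 0.4, -2.2]
finger_gap: 0.574
finger_force: 30.0
```

Next I release C and head for the last bottle, B, near (550,1.5).

Request:
apply_moves --plan '[0,0,0.011,0,0,0,0,0,0,0.011,0,0,0,1,0,0,0.011,0,0,0,1,0,0,0.011,0,0,0,1]'

```text
t: 28.7
tcp_pos: [612.5, 332.6, 22.1]
tool_rot: [-0.0, 3.141, 0.0]
wrist_force: [-0.2, -0.5, -0.4]
finger_gap: 0.855
finger_force: 0.0
```

Request:
apply_moves --plan '[0,0,-0.2,0,0,0,1,0,0,-0.5,0,0,0,1,0.1,-0.25,-0.5,0,0,0,1,0.2,-0.5,-0.5,0,0,0,1,0.31,-0.8,-0.5,0,0,0,1]'

```text
t: 29.32
tcp_pos: [550.2, 172.8, 122.1]
tool_rot: [-0.002, 3.141, 0.0]
wrist_force: [1.2, -0.5, 1.0]
finger_gap: 0.995
finger_force: 0.0
```

```bash
python3 b.py
```

```text
29.325 [550.19675342 172.82826208 122.09031665] [-1.81596122e-03  3.14099830e+00  3.98112492e-04] 0.9952467832984455 [ 1.15166852 -0.45596916  1.01547989]
top [238. 158.] 747.6 162.4 24.5 89.5
top [309. 241.] 551.6 2.6 20.7 77.9
top [461. 244.] 536.2 -329.3 21.3 83.5
top [466. 283.] 451.0 -333.6 20.8 84.0
top [352. 336.] 344.2 -84.8 20.3 78.5
top [400. 350.] 307.1 -185.3 19.9 78.8
side [286. 143.] 612.9 329.5 20.7 82.4
side [250. 153.] 527.6 326.2 23.0 83.5
side [213. 163.] 439.8 322.8 23.1 83.3
side [329. 230.] 548.5 1.7 22.6 78.0
side [231. 297.] 346.2 -83.6 18.0 78.6
side [235. 310.] 343.0 -88.3 20.4 77.5
side [242. 357.] 314.0 -189.2 15.7 78.8
side [444. 372.] 535.0 -330.8 21.2 83.1
side [389. 403.] 450.0 -335.4 21.1 83.2
```

Request:
apply_moves --plan '[0,-0.855,0,0,0,0,1,0,-0.855,0,0,0,0,1,0,-0.855,0,0,0,0,1,0,-0.855,0,0,0,0,1,0,-0.855,0.25,0,0,0,1]'

```text
t: 30.05
tcp_pos: [553.6, 3.6, 74.0]
tool_rot: [-0.0, 3.135, 0.002]
wrist_force: [1.1, 0.0, -0.7]
finger_gap: 0.998
finger_force: 0.0
```

Request:
apply_moves --plan '[0,0,0.2,0,0,0,1,0,0,0.275,0,0,0,1,0,0,0.275,0,0,0,1,0,0,0.275,0,0,0,1]'

```text
t: 30.55
tcp_pos: [551.9, 3.1, 18.3]
tool_rot: [-0.001, 3.14, 0.0]
wrist_force: [-0.5, -0.3, -0.1]
finger_gap: 1.0
finger_force: 0.0
```

Request:
apply_moves --plan '[0,0,0,0,0,0,0,0,0,0,0,0,0,0,0,0,0,0,0,0,0,0,0,0,0,0,0,0,0,0,0,0,0,0,0]'

```text
t: 31.18
tcp_pos: [551.0, 2.8, 17.0]
tool_rot: [-0.0, 3.142, -0.0]
wrist_force: [-1.0, -0.6, 1.3]
finger_gap: 0.574
finger_force: 30.0
```

Request:
apply_moves --plan '[0,0,-0.05,0,0,0,0,0,0,-0.2,0,0,0,0,0,0,-0.5,0,0,0,0,0,0,-0.53,0,0,0,0,0,0,-0.53,0,0,0,0]'

```text
t: 31.8
tcp_pos: [550.6, 3.2, 122.7]
tool_rot: [0.001, -3.142, -0.0]
wrist_force: [-0.8, -0.3, -6.8]
finger_gap: 0.57
finger_force: 30.0
```

Request:
apply_moves --plan '[0,0,0,0,0,0,0,0,0,0,0,0,0,0]'

```text
t: 32.05
tcp_pos: [550.3, 2.8, 121.7]
tool_rot: [0.0, -3.14, 0.001]
wrist_force: [0.3, -0.3, -5.4]
finger_gap: 0.568
finger_force: 30.0
```

Bottle B is ballasted, so it goes to the green tray, far slot. That makes three in each tray.

Request:
apply_moves --plan '[-0.15,-0.8,0,0,0,0,0,-0.15,-0.8,0,0,0,0,0,-0.15,-0.8,0,0,0,0,0]'

```text
t: 32.42
tcp_pos: [580.5, -160.5, 122.1]
tool_rot: [-0.004, -3.14, 0.002]
wrist_force: [-0.1, 0.4, -5.0]
finger_gap: 0.574
finger_force: 30.0
```

Request:
apply_moves --plan '[-0.195,-0.85,0,0,0,0,0,-0.195,-0.85,0,0,0,0,0,-0.195,-0.85,0,0,0,0,0,-0.195,-0.85,0,0,0,0,0,-0.195,-0.85,0.2,0,0,0,0]'

```text
t: 33.05
tcp_pos: [621.2, -328.2, 83.8]
tool_rot: [0.001, 3.138, -0.002]
wrist_force: [0.6, 0.7, -5.9]
finger_gap: 0.571
finger_force: 30.0
```

Request:
apply_moves --plan '[0,0,0.2,0,0,0,0,0,0,0.27,0,0,0,0,0,0,0.295,0,0,0,0,0,0,0.295,0,0,0,0]'

```text
t: 33.55
tcp_pos: [620.6, -327.3, 24.9]
tool_rot: [-0.0, 3.141, -0.001]
wrist_force: [-1.2, -0.2, -5.4]
finger_gap: 0.57
finger_force: 30.0
```

Request:
apply_moves --plan '[0,0,0.01,0,0,0,0,0,0,0.01,0,0,0,1,0,0,0.01,0,0,0,1,0,0,0.01,0,0,0,1]'

```text
t: 34.05
tcp_pos: [620.2, -327.2, 22.4]
tool_rot: [-0.0, 3.141, -0.0]
wrist_force: [-0.4, 0.1, 0.3]
finger_gap: 0.854
finger_force: 0.0
```

Request:
apply_moves --plan '[0,0,-0.2,0,0,0,1,0,0,-0.5,0,0,0,1,0,0.2,-0.75,0,0,0,1,0,0.5,-0.75,0,0,0,0.65,0,0.8,-0.75,0,0,0,0.65]'

```text
t: 34.67
tcp_pos: [620.1, -165.4, 172.8]
tool_rot: [0.0, 3.14, -0.0]
wrist_force: [0.4, 1.3, -0.4]
finger_gap: 0.826
finger_force: 0.0
```

```bash
python3 b.py; python3 m.py | grep -E "knob|tall"
```

```text
34.675 [ 620.11102983 -165.4265168   172.83229897] [ 2.02793673e-04  3.13997320e+00 -8.84328201e-05] 0.8258754700973365 [ 0.35727908  1.27007481 -0.3881528 ]
top [238. 158.] 748.0 160.8 23.4 88.1
top [464. 208.] 617.9 -336.0 17.0 83.8
top [158. 216.] 613.0 332.2 20.4 83.3
top [462. 244.] 536.2 -330.3 20.8 83.4
top [159. 254.] 528.3 327.7 20.3 83.0
top [466. 283.] 452.0 -333.7 20.7 83.4
top [160. 294.] 442.5 323.5 20.6 83.0
side [284. 143.] 611.4 330.5 22.5 83.2
side [250. 152.] 529.1 328.1 24.5 83.1
side [213. 163.] 441.8 321.5 22.2 83.1
side [240. 294.] 352.3 -81.2 15.4 78.8
side [241. 309.] 349.5 -97.7 15.7 76.4
side [493. 345.] 619.1 -327.3 21.6 83.0
side [240. 355.] 310.5 -185.2 18.4 78.7
side [444. 372.] 534.6 -331.1 21.2 83.1
side [389. 403.] 449.8 -335.2 21.2 83.2
knob [264. 186.] (682.1096801757812, 101.72577667236328, 18.266605377197266) 63.4
knob [299. 186.] (680.8280639648438, 22.346759796142578, 18.1545467376709) 63.3
knob [334. 185.] (680.672119140625, -57.740074157714844, 18.205678939819336) 63.4
tall [431. 112.] (676.6829223632812, -154.44664001464844, 98.96300506591797) 582.0
tall [232. 150.] (761.2254638671875, 170.54769897460938, 30.391517639160156) 151.8
tall [360. 174.] (627.0962524414062, -93.90156555175781, 35.442222595214844) 315.8
tall [264. 186.] (682.32470703125, 101.97944641113281, 17.954036712646484) 68.5
tall [299. 185.] (680.7979736328125, 22.617393493652344, 18.14872169494629) 68.3
tall [335. 185.] (680.4126586914062, -57.822608947753906, 17.9786376953125) 68.1
tall [462. 207.] (620.2196655273438, -327.57293701171875, 19.979909896850586) 86.2
tall [158. 214.] (614.2081909179688, 332.6990661621094, 20.46135902404785) 86.7
```

All six are placed, three ballasted and three light. Next come the stoppers.

Request:
apply_moves --plan '[-0.3,0.548,0,0,0,0,0.65,-0.3,0.548,0,0,0,0,0.65,-0.3,0.548,0,0,0,0,0.65,-0.3,0.548,0.2,0,0,0,0.65,-0.3,0.548,0.4,0,0,0,0.65]'

```text
t: 35.5
tcp_pos: [680.0, -59.8, 91.3]
tool_rot: [0.003, 3.141, -0.002]
wrist_force: [0.4, 1.0, -1.0]
finger_gap: 0.652
finger_force: 0.0
```

Request:
apply_moves --plan '[0,0,0,0,0,0,0.65,0,0,0,0,0,0,0.65,0,0,0,0,0,0,0.65]'

```text
t: 35.88
tcp_pos: [680.9, -58.1, 93.8]
tool_rot: [0.001, 3.139, -0.0]
wrist_force: [-0.6, -0.9, -0.3]
finger_gap: 0.649
finger_force: 0.0
```

```bash
python3 - <<'E'
from h import *
px,W=cloud("side");Z=W[...,2]
o=status.get_obs();t=o['tcp_pos'];print(t,o['finger_gap'])
m=(Z>t[2]+97)&(Z<t[2]+140)&(abs(W[...,0]-t[0])<150)&(abs(W[...,1]-t[1])<150)
p=W[m];print(len(p),np.percentile(p[:,:2],[1,99],axis=0)-t[:2])
E
```

```text
[680.7839892  -57.83622827  93.59301933] 0.6483035097399359
2539 [[-35.42946978 -89.96748846]
 [ 29.87770389  81.45595805]]
```

Request:
apply_moves --plan '[0,0,0.15,0,0,0,0.65,0,0,0.27,0,0,0,0.65,0,0,0.27,0,0,0,0.65,0,0,0.27,0,0,0,0,0,0,0.27,0,0,0,0]'

```text
t: 36.55
tcp_pos: [680.5, -57.5, 39.1]
tool_rot: [-0.0, 3.14, -0.0]
wrist_force: [0.7, 0.4, 0.3]
finger_gap: 0.473
finger_force: 0.0
```

Request:
apply_moves --plan '[0,0,0,0,0,0,0,0,0,0,0,0,0,0,0,0,0,0,0,0,0]'

```text
t: 36.92
tcp_pos: [680.3, -57.4, 38.6]
tool_rot: [-0.0, 3.141, 0.0]
wrist_force: [-0.7, -0.4, 5.8]
finger_gap: 0.379
finger_force: 30.0
```

Request:
apply_moves --plan '[0,0,-0.1,0,0,0,0,0,0,-0.3,0,0,0,0,0,0,-0.56,0,0,0,0,0,0,-0.56,0,0,0,0,0.05,-0.25,-0.56,0,0,0,0]'

```text
t: 37.55
tcp_pos: [671.0, -103.6, 150.7]
tool_rot: [-0.01, 3.14, 0.003]
wrist_force: [0.4, -1.9, -1.2]
finger_gap: 0.378
finger_force: 30.0
```

Request:
apply_moves --plan '[0.25,-0.9,0,0,0,0,0,0.25,-0.9,0,0,0,0,0,0.25,-1,0,0,0,0,0,0.25,-1,0,0,0,0,0]'

```text
t: 38.05
tcp_pos: [617.8, -312.2, 150.4]
tool_rot: [-0.008, -3.141, 0.003]
wrist_force: [0.4, 1.0, -0.1]
finger_gap: 0.382
finger_force: 30.0
```

Request:
apply_moves --plan '[0.003,-0.099,0,0,0,0,0,0.003,-0.099,0,0,0,0,0,0.003,-0.099,0.1,0,0,0,0,0.003,-0.099,0.2,0,0,0,0,0.003,-0.099,0.2,0,0,0,0]'

```text
t: 38.67
tcp_pos: [618.7, -325.8, 107.3]
tool_rot: [0.002, -3.138, -0.003]
wrist_force: [0.3, -0.8, -0.4]
finger_gap: 0.378
finger_force: 30.0
```

```bash
python3 - <<'E'
from h import *
o=status.get_obs();print(o['tcp_pos'],o['finger_gap'],o['wrist_force'])
px,W=cloud("side");px2,_=cloud("top")
cv2.imwrite("pics/ins1.png",np.hstack([cv2.resize(px[230:430,380:580,::-1],(400,400)),cv2.resize(px2[160:310,400:550,::-1],(400,400))]))
E
```

```text
[ 618.65028279 -325.75661033  107.27604046] 0.37788081295257 [ 0.30782885 -0.79047837 -0.36510946]
```

View pics/ins1.png

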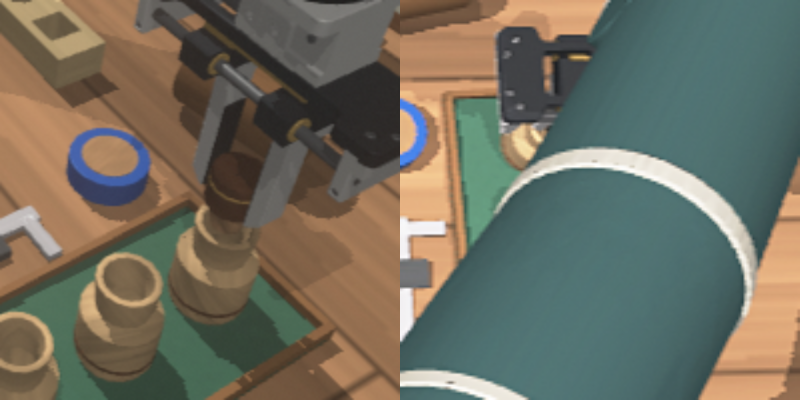

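The side crop, left panel, shows the stopper held upright at (232,185), directly over the far bottle's mouth at (222,222). The arm hides this spot in the top view.

Request:
apply_moves --plan '[0,0,0,0,0,0,0,0,0,0,0,0,0,0]'

```text
t: 39.02
tcp_pos: [619.6, -327.4, 110.5]
tool_rot: [-0.0, 3.141, -0.001]
wrist_force: [-0.2, 0.2, -0.7]
finger_gap: 0.381
finger_force: 30.0
```

Request:
apply_moves --plan '[0,0,0.05,0,0,0,0,0,0,0.08,0,0,0,0,0,0,0.1,0,0,0,0,0,0,0.115,0,0,0,0,0,0,0.115,0,0,0,0]'

```text
t: 39.65
tcp_pos: [619.5, -327.3, 86.9]
tool_rot: [-0.0, 3.141, -0.0]
wrist_force: [0.4, 0.2, -0.3]
finger_gap: 0.376
finger_force: 30.0
```

Request:
apply_moves --plan '[0,0,0.005,0,0,0,0,0,0,0.005,0,0,0,0]'

```text
t: 39.9
tcp_pos: [619.7, -327.5, 86.7]
tool_rot: [-0.0, 3.141, -0.0]
wrist_force: [-2.4, 1.0, 9.0]
finger_gap: 0.38
finger_force: 30.0
```

The 9 N contact came at the expected height of 86.6 mm, so the stopper is home. I'll release and fetch the second one.

Request:
apply_moves --plan '[0,0,0,0,0,0,0.65,0,0,0,0,0,0,0.65,0,0,-0.1,0,0,0,0.65,0,0,-0.33,0,0,0,0.65,0,0,-0.33,0,0,0,0.65]'

```text
t: 40.52
tcp_pos: [621.1, -328.6, 157.0]
tool_rot: [-0.0, 3.136, -0.005]
wrist_force: [1.1, 0.6, -0.2]
finger_gap: 0.65
finger_force: 0.0
```

Request:
apply_moves --plan '[-0.15,0.9,0,0,0,0,0.65,-0.15,0.9,0,0,0,0,0.65,-0.15,0.9,0,0,0,0,0.65]'

```text
t: 40.9
tcp_pos: [649.7, -145.0, 152.6]
tool_rot: [-0.001, 3.141, 0.0]
wrist_force: [1.3, 0.2, 0.4]
finger_gap: 0.65
finger_force: 0.0
```

Request:
apply_moves --plan '[-0.15,0.84,0,0,0,0,0.65,-0.15,0.84,0,0,0,0,0.65,-0.15,0.84,0,0,0,0,0.65,-0.15,0.84,0.1,0,0,0,0.65,-0.15,0.84,0.25,0,0,0,0.65]'

```text
t: 41.52
tcp_pos: [679.8, 20.5, 102.1]
tool_rot: [-0.001, 3.14, -0.0]
wrist_force: [-0.3, -0.3, -0.1]
finger_gap: 0.65
finger_force: 0.0
```

Request:
apply_moves --plan '[0,0,0,0,0,0,0.65,0,0,0,0,0,0,0.65,0,0,0,0,0,0,0.65]'

```text
t: 41.9
tcp_pos: [679.9, 20.4, 103.2]
tool_rot: [0.0, 3.14, 0.0]
wrist_force: [-0.1, 0.8, 0.0]
finger_gap: 0.648
finger_force: 0.0
```

```bash
python3 b.py
```

```text
41.9 [679.94706406  20.35087307 103.20116714] [4.03174925e-04 3.13996119e+00 9.85328334e-05] 0.6484155315151089 [-0.11894436  0.82957273  0.02354379]
top [237. 159.] 744.1 164.5 21.9 88.6
top [452. 210.] 620.6 -325.9 20.8 87.7
top [158. 216.] 613.1 332.8 20.5 83.0
top [461. 244.] 536.5 -329.8 20.9 83.1
top [159. 254.] 528.5 328.0 20.4 82.9
top [466. 283.] 451.6 -333.5 20.8 83.4
top [160. 294.] 442.3 323.6 20.7 82.5
top [352. 336.] 344.3 -84.9 20.4 78.5
top [400. 350.] 306.5 -185.1 19.9 78.6
side [284. 143.] 610.1 330.5 22.5 83.3
side [249. 152.] 526.2 329.2 24.0 83.1
side [213. 163.] 442.3 320.4 21.9 83.1
side [386. 160.] 768.6 146.3 18.2 87.7
side [232. 297.] 346.8 -81.8 18.2 78.1
side [235. 310.] 343.0 -88.6 20.3 77.8
side [491. 351.] 617.6 -328.5 20.4 86.7
side [241. 356.] 310.4 -185.7 18.2 78.8
side [444. 372.] 534.5 -330.7 21.7 83.0
side [389. 403.] 449.7 -335.2 20.9 83.1
```

Request:
apply_moves --plan '[0,0.01,0.15,0,0,0,0.65,0,0.01,0.32,0,0,0,0.65,0,0.01,0.32,0,0,0,0.65,0,0.01,0.32,0,0,0,0,0,0.01,0.32,0,0,0,0]'

```text
t: 42.62
tcp_pos: [679.5, 22.7, 38.4]
tool_rot: [-0.0, 3.141, -0.0]
wrist_force: [0.3, 0.4, 0.6]
finger_gap: 0.47
finger_force: 0.0
```

Request:
apply_moves --plan '[0,0,0,0,0,0,0,0,0,0,0,0,0,0,0,0,0,0,0,0,0]'

```text
t: 43.0
tcp_pos: [679.5, 22.7, 38.2]
tool_rot: [-0.0, 3.141, -0.0]
wrist_force: [-1.3, 0.3, 6.0]
finger_gap: 0.378
finger_force: 30.0
```

Request:
apply_moves --plan '[0,0,-0.1,0,0,0,0,0,0,-0.3,0,0,0,0,0,0,-0.56,0,0,0,0,0,0,-0.56,0,0,0,0,0.05,-0.1,-0.56,0,0,0,0]'

```text
t: 43.62
tcp_pos: [669.4, 3.9, 150.3]
tool_rot: [-0.004, 3.141, 0.001]
wrist_force: [0.2, -0.2, -0.2]
finger_gap: 0.375
finger_force: 30.0
```

Request:
apply_moves --plan '[0.4,-0.8,0,0,0,0,0,0.4,-0.8,0,0,0,0,0,0.4,-0.8,0,0,0,0,0,0.4,-0.8,0,0,0,0,0]'

```text
t: 44.12
tcp_pos: [586.3, -162.6, 150.0]
tool_rot: [-0.011, -3.14, 0.002]
wrist_force: [0.1, 1.2, -0.9]
finger_gap: 0.372
finger_force: 30.0
```

Request:
apply_moves --plan '[0.27,-0.865,0,0,0,0,0,0.27,-0.865,0,0,0,0,0,0.27,-0.865,0,0,0,0,0,0.27,-0.865,0.1,0,0,0,0,0.27,-0.865,0.2,0,0,0,0]'

```text
t: 44.75
tcp_pos: [535.3, -329.4, 108.4]
tool_rot: [0.001, -3.141, -0.001]
wrist_force: [0.2, 0.5, -0.4]
finger_gap: 0.379
finger_force: 30.0
```

Request:
apply_moves --plan '[0,0,0,0,0,0,0,0,0,0,0,0,0,0,0,0,0,0,0,0,0]'

```text
t: 45.12
tcp_pos: [536.0, -330.0, 110.6]
tool_rot: [-0.002, 3.141, -0.001]
wrist_force: [0.5, 0.8, -0.7]
finger_gap: 0.376
finger_force: 30.0
```

Request:
apply_moves --plan '[0.005,-0.003,0.05,0,0,0,0,0.005,-0.003,0.08,0,0,0,0,0.005,-0.003,0.1,0,0,0,0,0.005,-0.003,0.12,0,0,0,0,0.005,-0.003,0.12,0,0,0,0]'

```text
t: 45.75
tcp_pos: [534.7, -331.1, 86.2]
tool_rot: [-0.0, 3.141, -0.001]
wrist_force: [-0.1, 0.5, 3.5]
finger_gap: 0.376
finger_force: 30.0
```

Request:
apply_moves --plan '[0,0,0.005,0,0,0,0,0,0,0.005,0,0,0,0]'

```text
t: 46.0
tcp_pos: [534.9, -331.2, 86.0]
tool_rot: [-0.0, 3.14, -0.001]
wrist_force: [-4.0, 2.5, 17.0]
finger_gap: 0.378
finger_force: 30.0
```

Request:
apply_moves --plan '[0,0,0,0,0,0,0.65,0,0,0,0,0,0,0.65,0,0,-0.1,0,0,0,0.65,0,0,-0.33,0,0,0,0.65,0,0,-0.33,0,0,0,0.65]'

```text
t: 46.62
tcp_pos: [535.9, -332.2, 155.3]
tool_rot: [0.0, 3.136, -0.004]
wrist_force: [1.0, 0.4, -0.3]
finger_gap: 0.651
finger_force: 0.0
```

Request:
apply_moves --plan '[-0.25,0.75,0,0,0,0,0.65,-0.25,0.75,0,0,0,0,0.65,-0.25,0.75,0,0,0,0,0.65]'

```text
t: 47.0
tcp_pos: [585.3, -177.2, 151.2]
tool_rot: [-0.005, 3.141, 0.001]
wrist_force: [0.1, -0.8, -0.0]
finger_gap: 0.652
finger_force: 0.0
```

Request:
apply_moves --plan '[-0.25,0.75,0,0,0,0,0.65,-0.25,0.75,0,0,0,0,0.65,-0.25,0.75,0,0,0,0,0.65]'

```text
t: 47.38
tcp_pos: [635.0, -26.9, 151.1]
tool_rot: [-0.006, 3.142, 0.001]
wrist_force: [0.4, -0.3, 0.1]
finger_gap: 0.648
finger_force: 0.0
```

Request:
apply_moves --plan '[-0.23,0.667,0,0,0,0,0.65,-0.23,0.667,0,0,0,0,0.65,-0.23,0.667,0,0,0,0,0.65,-0.23,0.667,0.1,0,0,0,0.65,-0.23,0.667,0.25,0,0,0,0.65]'

```text
t: 48.0
tcp_pos: [680.2, 100.4, 100.1]
tool_rot: [0.003, 3.141, -0.001]
wrist_force: [0.3, -0.4, -0.2]
finger_gap: 0.651
finger_force: 0.0
```

Request:
apply_moves --plan '[0,0,0,0,0,0,0.65,0,0,0,0,0,0,0.65,0,0,0,0,0,0,0.65]'

```text
t: 48.38
tcp_pos: [680.9, 102.0, 102.1]
tool_rot: [0.001, 3.14, 0.0]
wrist_force: [-0.2, 0.2, 0.1]
finger_gap: 0.651
finger_force: 0.0
```

```bash
python3 b.py|tail -12; python3 - <<'E'
from h import *
px,W=cloud("side");px2,_=cloud("top")
cv2.imwrite("pics/ins2.png",np.hstack([cv2.resize(px[230:430,380:580,::-1],(400,400)),cv2.resize(px2[110:260,200:350,::-1],(400,400))]))
E
```

```text
top [352. 336.] 344.1 -84.8 20.5 78.9
top [400. 350.] 306.0 -185.2 20.1 78.4
side [284. 143.] 611.4 330.8 22.9 83.1
side [250. 152.] 529.6 325.7 23.5 83.2
side [387. 159.] 766.6 147.2 18.7 88.4
side [213. 163.] 441.4 321.5 22.3 83.1
side [240. 295.] 353.4 -80.6 16.0 78.8
side [235. 310.] 343.2 -87.7 20.4 77.3
side [491. 351.] 618.1 -328.4 20.2 87.2
side [240. 355.] 310.2 -186.7 17.6 79.2
side [442. 380.] 534.3 -331.8 20.5 86.6
side [389. 403.] 449.7 -334.7 21.2 83.2
```

View pics/ins2.png

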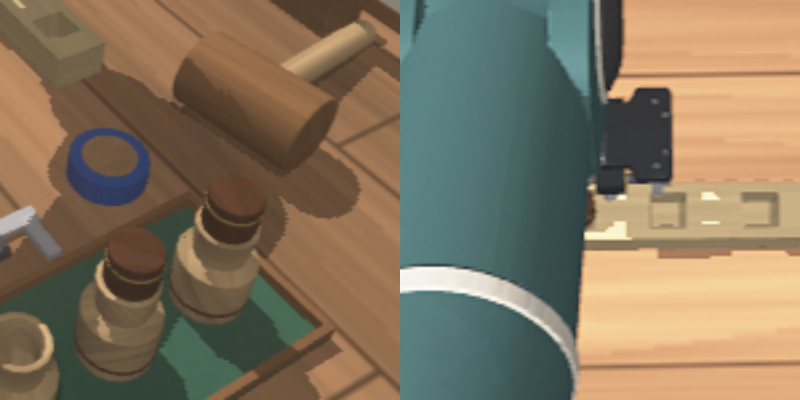

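Two stoppers sit home, with knobs flat on the rims at (236,205) and (134,262) in the left panel. The other two rack holes are empty, and the gripper is over the third knob. Now I grasp that one.

Request:
apply_moves --plan '[0,0,0.15,0,0,0,0.65,0,0,0.315,0,0,0,0.65,0,0,0.315,0,0,0,0.65,0,0,0.315,0,0,0,0,0,0,0.315,0,0,0,0]'

```text
t: 49.2
tcp_pos: [680.4, 102.5, 38.2]
tool_rot: [-0.0, 3.141, -0.0]
wrist_force: [-0.2, 0.3, -0.8]
finger_gap: 0.473
finger_force: 0.0
```

Request:
apply_moves --plan '[0,0,0,0,0,0,0,0,0,0,0,0,0,0,0,0,0,0,0,0,0]'

```text
t: 49.58
tcp_pos: [680.4, 102.6, 38.1]
tool_rot: [-0.0, 3.141, 0.0]
wrist_force: [0.0, 0.2, 3.4]
finger_gap: 0.376
finger_force: 30.0
```

Request:
apply_moves --plan '[0,0,-0.1,0,0,0,0,0,0,-0.3,0,0,0,0,0,0,-0.56,0,0,0,0,0,0,-0.56,0,0,0,0,0.05,-0.1,-0.56,0,0,0,0]'

```text
t: 50.2
tcp_pos: [670.2, 83.6, 150.3]
tool_rot: [-0.004, 3.141, 0.001]
wrist_force: [0.6, -0.6, -0.0]
finger_gap: 0.375
finger_force: 30.0
```

Request:
apply_moves --plan '[0.4,-0.7,0,0,0,0,0,0.4,-0.7,0,0,0,0,0,0.4,-0.7,0,0,0,0,0,0.4,-0.7,0,0,0,0,0]'

```text
t: 50.7
tcp_pos: [588.3, -61.2, 149.9]
tool_rot: [-0.008, -3.141, 0.001]
wrist_force: [0.5, 0.9, -1.1]
finger_gap: 0.379
finger_force: 30.0
```

Request:
apply_moves --plan '[0.4,-0.7,0,0,0,0,0,0.4,-0.7,0,0,0,0,0,0.4,-0.7,0,0,0,0,0,0.4,-0.7,0,0,0,0,0]'

```text
t: 51.2
tcp_pos: [508.8, -199.7, 149.8]
tool_rot: [-0.006, -3.141, 0.001]
wrist_force: [-0.8, 0.8, 0.2]
finger_gap: 0.379
finger_force: 30.0
```

Request:
apply_moves --plan '[0.305,-0.686,0,0,0,0,0,0.305,-0.686,0,0,0,0,0,0.305,-0.686,0,0,0,0,0,0.305,-0.686,0.1,0,0,0,0,0.305,-0.686,0.2,0,0,0,0]'

```text
t: 51.82
tcp_pos: [450.1, -333.8, 109.1]
tool_rot: [0.002, -3.142, -0.001]
wrist_force: [-0.2, 0.2, -0.9]
finger_gap: 0.381
finger_force: 30.0
```

Request:
apply_moves --plan '[0,0,0,0,0,0,0,0,0,0,0,0,0,0,0,0,0,0,0,0,0]'

```text
t: 52.2
tcp_pos: [449.9, -334.6, 110.6]
tool_rot: [-0.001, 3.141, -0.001]
wrist_force: [-0.1, -0.2, -1.1]
finger_gap: 0.378
finger_force: 30.0
```

Request:
apply_moves --plan '[0,0,0.05,0,0,0,0,0,0,0.08,0,0,0,0,0,0,0.1,0,0,0,0,0,0,0.12,0,0,0,0,0,0,0.12,0,0,0,0]'

```text
t: 52.82
tcp_pos: [449.6, -334.9, 86.0]
tool_rot: [-0.0, 3.141, -0.0]
wrist_force: [-0.1, 0.0, 2.2]
finger_gap: 0.375
finger_force: 30.0
```

Request:
apply_moves --plan '[0,0,0.005,0,0,0,0,0,0,0.005,0,0,0,0]'

```text
t: 53.08
tcp_pos: [449.8, -335.1, 85.9]
tool_rot: [-0.0, 3.14, -0.001]
wrist_force: [-4.2, 3.3, 18.5]
finger_gap: 0.378
finger_force: 30.0
```

Home. I'll release, retreat and check the whole scene.

Request:
apply_moves --plan '[0,0,0,0,0,0,0.65,0,0,0,0,0,0,0.65,0,0,-0.1,0,0,0,0.65,0,0,-0.33,0,0,0,0.65,0,0,-0.6,0,0,0,0.65]'

```text
t: 53.7
tcp_pos: [448.9, -334.4, 205.6]
tool_rot: [0.0, -3.14, -0.001]
wrist_force: [0.9, 0.5, 0.1]
finger_gap: 0.651
finger_force: 0.0
```

Request:
apply_moves --plan '[0,0.9,0,0,0,0,0.65,0,0.9,0,0,0,0,0.65,0,0.9,0,0,0,0,0.65,0,0.9,0,0,0,0,0.65]'

```text
t: 54.2
tcp_pos: [449.7, -150.9, 204.9]
tool_rot: [-0.009, 3.141, 0.002]
wrist_force: [-0.2, -0.6, -0.1]
finger_gap: 0.647
finger_force: 0.0
```

```bash
python3 - <<'E'
from h import *
px,W=cloud("side");px2,W2=cloud("top")
cv2.imwrite("pics/fin.png",np.hstack([cv2.resize(px[100:480,180:560,::-1],(400,400)),cv2.resize(px2[120:380,120:500,::-1],(400,274)) if 0 else cv2.resize(px2[60:440,120:500,::-1],(400,400))]))
for b in bottles(px2,W2):print(*b)
for w in(W,W2):
  Z=w[...,2]
  for c,p in comps((Z>103)&(Z<122)&(abs(w[...,1]+330)<60),w,20):print("knobtop",c.round(),circ(p),np.percentile(p[:,2],[50,95]))
E
```

```text
[238. 158.] 748.9 162.4 25.1 88.9
[453. 210.] 620.4 -326.1 20.6 86.5
[158. 216.] 613.5 332.7 20.5 83.1
[159. 254.] 528.6 327.3 20.6 82.8
[160. 294.] 441.9 323.2 20.6 83.0
[352. 336.] 344.0 -84.7 20.4 78.5
knobtop [498. 330.] (618.5797119140625, -327.99554443359375, 18.926578521728516) [112.20361002 113.76878296]
knobtop [448. 357.] (535.592529296875, -332.4661865234375, 18.729867935180664) [112.35080679 113.9693583 ]
knobtop [391. 389.] (450.07843017578125, -336.4462890625, 18.857404708862305) [112.39063604 113.96973625]
knobtop [461. 204.] (620.3235473632812, -326.2771301269531, 18.183639526367188) [111.48012413 114.85624409]
```

View pics/fin.png

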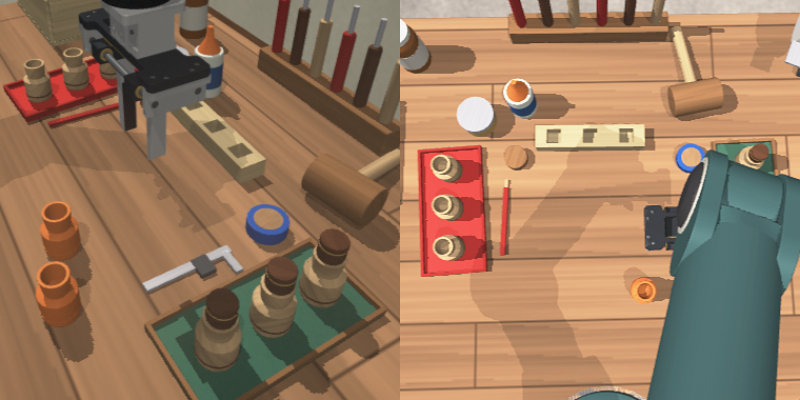

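All three stoppered bottles stand in the green tray, with knob tops at about 113 mm, the height for fully home. Three open bottles stand in the red tray, the rack is empty and the bystanders are in place. I'm handing in.

```bash
python3 -c "
from rig import manip;print(manip.finish_job())"
```

```text
the job is handed in; nothing more can be done
None
```

I handed the job in at about 54 s: three weighted bottles stand stoppered in the green tray, three light ones stand open in the red tray, and nothing else on the bench looked moved; no verdict came back.

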